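# Weigh a part-used solder reel on the hook scale

### The job

Weigh the part-used solder reel: hang it by its bore on the hook of the spring scale, handing the weight over so gently that the yellow drag pointer is carried only as far as the true weight takes it, then let go and wait until the scale has come to rest. Lift the reel off again and put it on the stand of the colour in which the black pointer settled, green for enough solder or red for a reel to replace. Do not ram or overload the hook, and leave the bench's other things as they are.

Things in the scene. Friction and masses are not known exactly. Their poses are not given: they have to be found in the camera images.
- reel_center (a point): Centre of the part-used solder reel, which starts on the green stand. Blue flanges 80 mm across and 3 mm thick, 34 mm overall along its axis, an open bore 26 mm wide right through. Local x is the bore's axis (level); either way round is the same, roll about x does not matter. Pinch it along its axis, over the two flange faces, at the top of the rim. Mass 0.17 to 0.62 kg, new each run
- reel: The same reel; its origin and axes are those of reel_center
- scale: Grey column spring scale, fixed. Origin on the desk under the column's axis (column 42 mm across, base 130 x 136 mm); local x points back from the hook's tip, so the hook points to -x; z up. Beside the column, at y = +33 to +89 mm, a white graduated plate (top at z = 171 mm) bears a red zone over a green one. Nothing stands over the hook
- hook_seat (a point): Middle of the hook's free length, on the rod's axis; sinks with the load. Axes as scale, unloaded at x = -70 mm, z = 160 mm there. The hook is a level steel rod 8 mm thick along x; from this point the root collar (18 mm across) is 36 mm back, the tip turns up 36 mm ahead, to 9 mm above this point, and ends at 47 mm. Keep fingers above the rod. A hanging reel's centre is 9 mm below this point
- hook (a joint): Travel of the scale's head in m: 0 unloaded at its upper stop, growing downwards, about 6.7 mm for each newton of load (150 N/m), lightly damped, so a load let go too high bounces and overshoots; lower stop at 47 mm. 0 to 25 mm is the red zone, 25 to 46 mm the green zone
- drag (a joint): Travel of the yellow drag pointer in m: 0 at the start; the black pointer pushes it down and it stays at the lowest point reached (about 0.2 N of friction)
- hook_tip (a point): Reading edge of the black pointer, in front of the graduated plate; it moves with hook
- drag_tip (a point): Reading edge of the yellow drag pointer; level with hook_tip at the start, and z up in both
- stand_green: Green reel stand, fixed, 59 x 90 mm. Origin on the desk under its middle; local x is the axis a reel lies along, z up. Two steel rollers along x (10 mm thick, at y = +-27 mm, z = 20 mm) carry a reel with its centre 56 mm over the origin; end cheeks up to 30 mm high with inner faces at x = +-24.5 mm. It changes places with the red stand from run to run
- stand_red: Red reel stand, the same in shape as the green one; empty at the start
- flux_bottle: Small bystander bottle with a red needle cap, 36 mm across, 88 mm tall, origin under its middle
- multimeter: Bystander, red multimeter lying face up, 74 x 148 x 45 mm, origin under its middle
- tweezers: Bystander, steel tweezers, 15 x 131 x 8 mm, origin under its middle
- choke: Bystander, wound yellow ring choke, 36 mm across, 13 mm tall, origin under its middle
- heat_sink_0: Bystander, small finned heat sink, 25 x 30 x 18 mm, origin under its middle

How it is judged:
On the way:
1. the reel hangs on the hook between collar and tip, let go, the scale is at rest, and the drag pointer stands no more than 4.5 mm from the black pointer (not pressed or bounced past the true weight) (contact force between the fingers and reel below 0.05 N and contact force between reel and scale above 1 N and value of joint hook above 0.006 m and velocity of joint hook between -0.004 and 0.004 m/s and z of drag_tip in the frame of hook_tip above -0.0045 m and x of reel_center in the frame of hook_seat between -0.022 and 0.022 m and linear speed of reel below 0.01 m/s), for 0.4 s.
At the end, for the whole second after the job is handed in: The reel lies at rest on the rollers of a stand (within 10 mm along and 6 mm across): the green one if the drag pointer stands in the green zone (beyond 25 mm), the red one if in the red zone, either one within a few mm of the line; the scale is empty and back at zero (((value of joint drag above 0.0235 m and x of reel_center in the frame of stand_green between -0.01 and 0.01 m and y of reel_center in the frame of stand_green between -0.006 and 0.006 m and z of reel_center in the frame of stand_green between 0.05 and 0.061 m) or (value of joint drag below 0.0305 m and x of reel_center in the frame of stand_red between -0.01 and 0.01 m and y of reel_center in the frame of stand_red between -0.006 and 0.006 m and z of reel_center in the frame of stand_red between 0.05 and 0.061 m)) and value of joint hook below 0.003 m and linear speed of reel below 0.01 m/s and contact force between anything else and scale below 0.1 N); the robot touches nothing.
It fails at once if the reel is rammed or jerked against the scale (more than 20 N) (contact force between reel and scale above 20 N).
It fails at once if the hook is pushed down to the end of its scale (46 mm) (value of joint hook above 0.046 m).
It fails at once if the hand presses on the scale with more than 10 N (contact force between the arm and scale above 10 N).
It fails at once if a bystander is pushed more than 30 mm or tipped (distance of any of flux_bottle, multimeter, tweezers, choke, heat_sink_0 from where it was at the start of the episode above 0.03 m or angle between flux_bottle's own z axis and vertical above 0.5 rad).
It also fails if it takes over 58 s, if anything falls off the work surface, if the arm or the gripper's body presses on something with over 40 N, if the wrist force passes 120 N, or if a joint passes its speed limit or range.

### The arm

A 6-joint arm with a two-finger parallel gripper is mounted at the origin on a cart in front of the work surface, level with it; the furniture and walls round the work are solid. World frame = base frame: x ahead of the robot, y to its left, z up, the work surface at z = 0. Lengths are in m, angles in rad, forces in N, time in s.
With the tool pointing down it reaches from about 0.3 to 0.775 m from the base axis. Payload 14.6 kg.
Tool frame: the origin (TCP) lies at the very end of the fingers, on their centre line; the grasp point (between the pads) lies 19 mm behind it; z points along the fingers, y is the direction in which the jaws open and shut (so a half turn about z gives the same grasp; the last joint's range is limited). The gripper opens to 94 mm and grips with 3 to 60 N. Pads are 16 mm wide; open, the fingers measure 119 mm over their backs; the gripper's body (75 mm by 177 mm) begins 78 mm behind the grasp point.
Start: joints at [1.171, 0.3, 1.521, -0, 1.321, -0.067], TCP at [0.18, 0.52, 0.205] pointing down, gripper open.
Joint ranges: [-3.03, 3.03], [-0.79, 2.21], [0.23, 2.52], [-1.04, 4.18], [0, 3.07], [-2.55, 2.55]. Speed limits (rad/s): [2.22, 2.22, 2.57, 3.14, 3.14, 3.14].

### API

Orientations are given as [roll, pitch, yaw] about the fixed x, y, z axes, in that order (R = Rz(yaw) Ry(pitch) Rx(roll)).
In Python, from station import get_obs, vision, hand_in gives the robot as it stands.
- The arm moves only by the tool play_rows, never from a script. Its argument "moves" is a list of rows, each an object with "claw": the opening, from 0 (shut) to 1 (fully open); "linear": the shift along the tool's x, y, z in mm, a list of three; "turn": the turn, a rotation vector about the tool's x, y, z in rad, a list of three. In form: [{"claw": claw, "linear": [tx, ty, tz], "turn": [ax, ay, az]}, ...]. A call has 1 to 8 rows; each row is the pose to reach, as a shift and turn from the pose measured when the call began, along the tool's axes at that moment; what a row does not reach only later rows make up. A row lasts 1/8 s, in which the tool goes at most 62.5 mm and 10.7 degrees, less where a joint would pass 70% of its speed; a pose out of reach is approached as far as the arm can. A call with a gripper value outside its range is refused whole. The fingers move at their own pace and stop on an object; "force" is the grip in N (left out, the last holds). Time passes only in rows, so rows that repeat a pose let the fingers close. It gives the time, the measured TCP pose, the force and the opening at its end, in the units of the state.
- get_obs(): the state, without advancing time (a new reading comes with each control period).
- vision.camera(name): name is "scene" or "side" or "wrist"; returns the picture (400x640x3 uint8, blue, green, red); there is no depth.
- vision.camera_info(name): a dict with "camera_matrix" (3x3 intrinsics, pixels), "rvec" (rotation vector, rad) and "tvec" (3), from world to camera coordinates, as OpenCV has them; the wrist camera has in their place "mount" (4x4, takes a point from camera to tool coordinates, whose origin is the TCP and whose axes are the flange's). Camera axes: x right, y down, z forward; pixel columns grow to the right and rows downward; lengths in m; the calibration is good to about 2 mm. A picture is of the moment at which its call begins: read the wrist's pose just before it. camera_info takes no time and is no camera call.
- hand_in(): hands the job in, once; it reports no verdict.
The state is a dict: "time_s": time; "qpos": joint angles; "joint_vel": joint speeds; "tau": joint torques, N m; "ee_pos": TCP position; "eef_rot": TCP orientation; "force": force on the tool from outside, world axes, zero at the start; "moment": the same for the moment, N m; "grip_width": finger opening in m.
Only numpy, scipy, OpenCV 4.12 (cv2) and the standard library are available. Lean on these libraries where they do the work, as an engineer would, in place of code of your own. Each camera call takes 0.05 s, during which the arm holds its last target.

## Working session

There is one attempt and no reset: what is moved stays moved. The work goes in short steps, Python scripts to look and compute and a tool call to move; the robot and the scene stay as the last step left them, time stands still between calls to the robot, and variables do not carry over. Pictures are saved under pics/ and viewed, and the job is handed in when it is done.

Besides the shell and the picture viewer there is one more tool, called as name([rows], argument=value, ...), one row to a line, values as JSON. play_rows: Moves the arm, as the interface text tells. Its arguments: {"type":"object","properties":{"moves":{"type":"array","items":{"type":"object","properties":{"claw":{"type":"number"},"linear":{"type":"array","items":{"type":"number"}},"turn":{"type":"array","items":{"type":"number"}}}}},"force":{"type":"number"}},"required":["moves"]}

```bash
mkdir -p pics; ls; cat > h.py <<'E'
import numpy as np, cv2
from station import get_obs, vision, hand_in
def info(n):
    i=vision.camera_info(n); return i
def snap(n,f):
    im=vision.camera(n); cv2.imwrite('pics/'+f,im); return im
E
python3 - <<'E'
from h import *
print(get_obs())
for n in ['scene','side','wrist']:
    print(n,info(n)); snap(n,n+'0.png')
E
```

```text
pics
{'time_s': 0.0, 'qpos': array([ 1.17134450e+00,  3.00463409e-01,  1.52137361e+00, -5.36349415e-05,
        1.32037083e+00, -6.65687009e-02]), 'joint_vel': array([2.33416194e-03, 6.58884164e-04, 2.50342916e-05, 6.24037045e-04,
       2.51115733e-04, 3.67397585e-04]), 'tau': array([ 1.57816135e-01, -5.31032538e+01, -3.47700548e+01,  1.10229948e-01,
        3.17037664e-01, -2.02551973e-02]), 'ee_pos': array([0.17968866, 0.51972624, 0.20497824]), 'eef_rot': array([-3.14097537e+00,  1.09163887e-05,  2.80872284e+00]), 'force': array([ 0.45897244, -0.20602843, -0.9830258 ]), 'moment': array([-0.00703808, -0.02005091, -0.0471732 ]), 'grip_width': 0.0938283607838375}
scene {'camera_matrix': array([[361.32728857,   0.        , 323.20749467],
       [  0.        , 361.32728857, 195.84424227],
       [  0.        ,   0.        ,   1.        ]]), 'rvec': array([ 2.07270119, -0.62030695,  0.33177562]), 'tvec': array([-0.30865841,  0.38931974,  0.48558826])}
side {'camera_matrix': array([[410.81579663,   0.        , 326.70469255],
       [  0.        , 410.81579663, 200.60752534],
       [  0.        ,   0.        ,   1.        ]]), 'rvec': array([ 2.27435062, -0.50782664,  0.19202739]), 'tvec': array([-0.34745115,  0.42327295,  0.58004864])}
wrist {'camera_matrix': array([[290.56092368,   0.        , 320.27767583],
       [  0.        , 290.56092368, 206.44392234],
       [  0.        ,   0.        ,   1.        ]]), 'mount': array([[ 3.64517215e-04, -9.63207150e-01, -2.68759844e-01,
         7.93325243e-02],
       [ 9.99999893e-01,  4.27759939e-04, -1.76753547e-04,
        -6.27032209e-04],
       [ 2.85214974e-04, -2.68759751e-01,  9.63207203e-01,
        -1.78831443e-01],
       [ 0.00000000e+00,  0.00000000e+00,  0.00000000e+00,
         1.00000000e+00]])}
```

View pics/scene0.png

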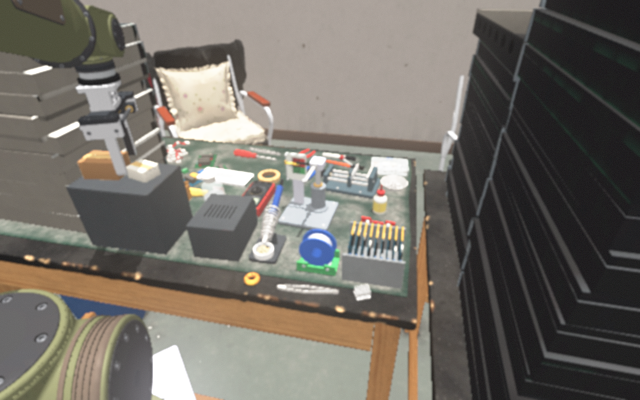

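View pics/side0.png

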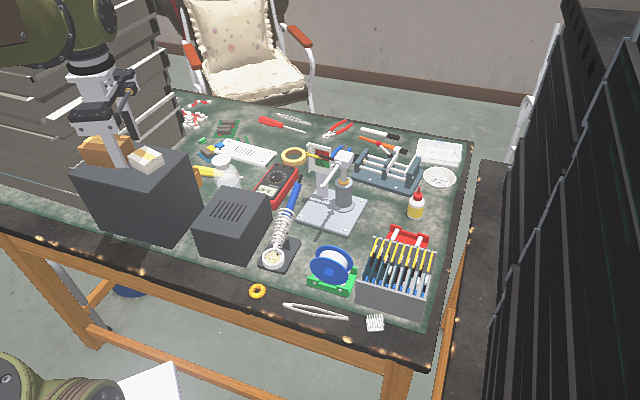

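View pics/wrist0.png

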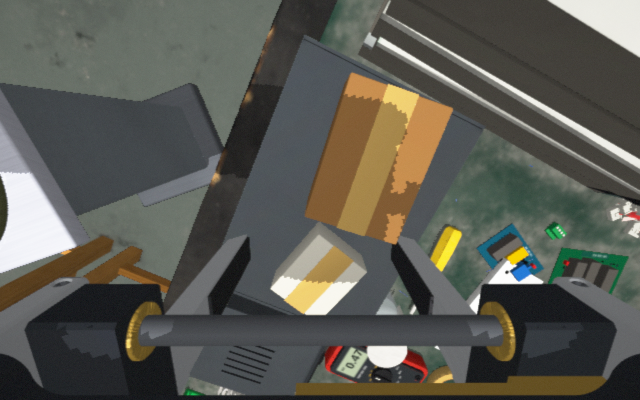

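```bash
python3 - <<'E'
import cv2
a=cv2.imread('pics/side0.png')[130:340,230:450]; cv2.imwrite('pics/side0c.png',cv2.resize(a,None,fx=3.6,fy=2.85*3.6/2.85*0.78,interpolation=cv2.INTER_CUBIC)[:600])
a=cv2.imread('pics/side0.png')[130:296,230:450]; cv2.imwrite('pics/side0c.png',cv2.resize(a,None,fx=3.6,fy=3.6,interpolation=cv2.INTER_CUBIC))
a=cv2.imread('pics/scene0.png')[140:306,230:430]; cv2.imwrite('pics/scene0c.png',cv2.resize(a,None,fx=3.6,fy=3.6,interpolation=cv2.INTER_CUBIC))
E
```

```text
(no output)
```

View pics/side0c.png

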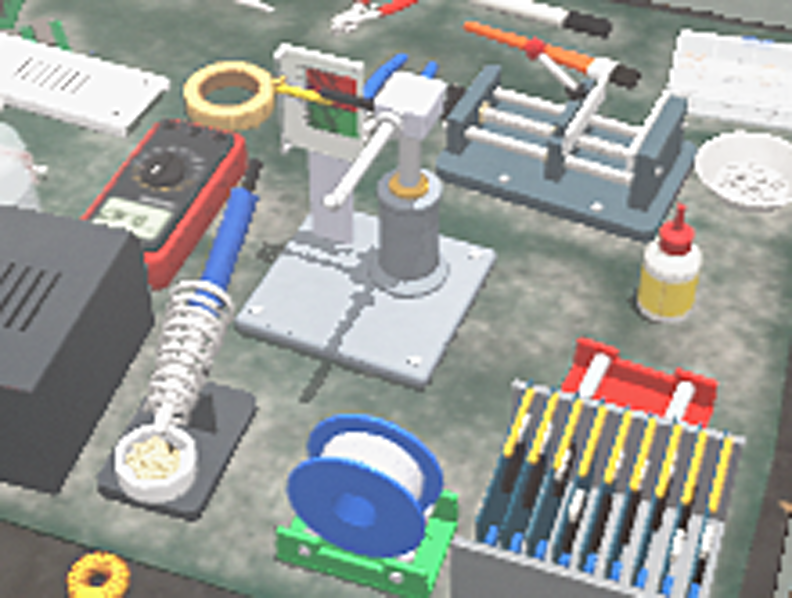

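View pics/scene0c.png

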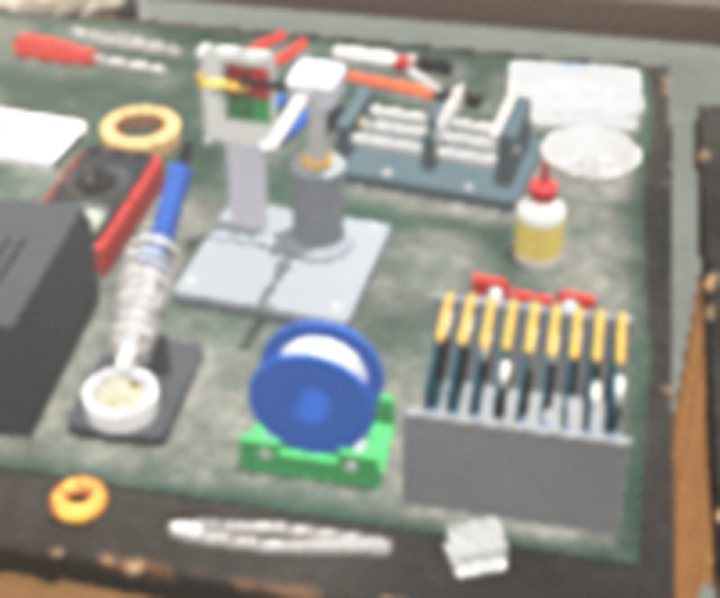

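```bash
cat >> h.py <<'E'
def ray(n,px,T=None):
    i=info(n); K=i['camera_matrix']
    d=np.linalg.inv(K)@np.array([px[0],px[1],1.])
    if n=='wrist':
        o=T; M=T@i['mount']; return M[:3,3],M[:3,:3]@d
    R=cv2.Rodrigues(i['rvec'])[0]; t=np.array(i['tvec'])
    return -R.T@t, R.T@d
def plane(n,px,z,T=None):
    o,d=ray(n,px,T); return o+d*(z-o[2])/d[2]
def tri(*rs):
    A=np.zeros((3,3));b=np.zeros(3)
    for o,d in rs:
        d=d/np.linalg.norm(d);P=np.eye(3)-np.outer(d,d);A+=P;b+=P@o
    x=np.linalg.solve(A,b)
    return x,[float(np.linalg.norm((np.eye(3)-np.outer(d,d)/(d@d))@(x-o))) for o,d in rs]
def toolT():
    from scipy.spatial.transform import Rotation as R
    s=get_obs();T=np.eye(4);T[:3,3]=s['ee_pos'];T[:3,:3]=R.from_euler('xyz',s['eef_rot']).as_matrix();return T
def wpix(p,T):
    i=info('wrist');M=np.linalg.inv(T@i['mount']);c=M[:3,:3]@p+M[:3,3];u=i['camera_matrix']@c;return u[:2]/u[2]
def spix(n,p):
    i=info(n);return cv2.projectPoints(np.array([p],float),np.array(i['rvec']),np.array(i['tvec']),i['camera_matrix'],None)[0].ravel()
E
python3 - <<'E'
from h import *
np.set_printoptions(precision=4,suppress=True)
S=lambda x,y:(x/3.6+230-.4,y/3.6+130-.4)
C=lambda x,y:(x/3.6+230-.4,y/3.6+140-.4)
def both(nm,s,c): print(nm,*tri(ray('side',S(*s)),ray('scene',C(*c))))
both('hooktip',(330,200),(265,148)); both('hookroot',(392,122),(303,100))
for nm,s,c in [('FL',(240,322),(178,288)),('FR',(425,385),(343,318)),('BR',(495,255),(388,228))]:
    both(nm,s,c); print(plane('side',S(*s),.01),plane('scene',C(*c),.01))
both('reel face',(353,510),(312,405))
both('bottle',(680,215),(543,172))
both('red stand',(590,345),(480,278)); both('red stand r',(715,375),(592,295))
both('rack top L',(515,383),(440,295)); both('rack top R',(745,437),(630,315))
both('rack near left',(455,540),(408,410))
both('plate top',(285,45),(203,47))
for n in ['side','scene']: print(ray(n,(0,0))[0])
E
```

```text
hooktip [0.5111 0.3001 0.1608] [0.0008189675869195998, 0.0008189675869194987]
hookroot [0.581  0.3659 0.1455] [0.0009885763449445104, 0.0009885763449443993]
FL [0.4706 0.3626 0.0253] [0.0019155193803449778, 0.0019155193803449453]
[0.4762 0.3751 0.01  ] [0.4782 0.3836 0.01  ]
FR [0.5509 0.264  0.0267] [0.0037641445621644227, 0.003764144562164501]
[0.5599 0.2738 0.01  ] [0.5608 0.2855 0.01  ]
BR [0.6548 0.36   0.0105] [0.001816709406976176, 0.0018167094069760964]
[0.656  0.3587 0.01  ] [0.6545 0.3625 0.01  ]
reel face [0.4646 0.1728 0.0579] [0.0004688405312682821, 0.0004688405312682712]
bottle [0.7459 0.2868 0.0694] [0.001369301832546682, 0.0013693018325468289]
red stand [0.657  0.246  0.0297] [0.0028268387411169928, 0.002826838741116839]
red stand r [0.7186 0.1961 0.0209] [0.0007984671164516795, 0.0007984671164516261]
rack top L [0.577  0.1968 0.0801] [0.0008363054353745675, 0.0008363054353745283]
rack top R [0.6703 0.1146 0.0757] [0.0019115228666772349, 0.0019115228666771113]
rack near left [0.4978 0.1202 0.0769] [0.0005897211867404741, 0.0005897211867403972]
plate top [0.5431 0.4419 0.1663] [0.001721784358027456, 0.001721784358027672]
[ 0.273  -0.2733  0.6979]
[ 0.153  -0.3346  0.5893]
```

```bash
python3 - <<'E'
from h import *
np.set_printoptions(precision=4,suppress=True)
a=cv2.imread('pics/side0.png');b=cv2.imread('pics/scene0.png')
for n,i in(('side',a),('scene',b)):
    h=cv2.cvtColor(i,cv2.COLOR_BGR2HSV)
    for nm,lo,hi in (('green',(45,110,60),(75,255,255)),('blue',(105,110,40),(125,255,255)),('red',(0,150,60),(6,255,255))):
        m=cv2.inRange(h,lo,hi)
        k,l,s,c=cv2.connectedComponentsWithStats(m)
        print(n,nm,[(list(map(int,s[j])),c[j].round(1)) for j in range(1,k) if s[j][4]>25])
S=lambda x,y:(x/3.6+230-.4,y/3.6+130-.4)
C=lambda x,y:(x/3.6+230-.4,y/3.6+140-.4)
def both(nm,s,c): print(nm,*tri(ray('side',S(*s)),ray('scene',C(*c))))
both('L top',(278,528),(243,432));both('far R top',(457,495),(393,397)); 
# flange ctrs
both('near flange',(356,505),(316,395)); both('far flange',(375,485),(317,386))
E
python3 - <<'E'
import cv2
a=cv2.imread('pics/side0.png')[225:310,290:410]; cv2.imwrite('pics/r1.png',cv2.resize(a,None,fx=6.6,fy=6.6,interpolation=cv2.INTER_CUBIC))
E
```

```text
side green [([307, 266, 50, 31, 506], array([335.2, 283.6]))]
side blue [([331, 145, 12, 12, 53], array([335.9, 150.5])), ([286, 182, 16, 29, 207], array([293.5, 195.5])), ([310, 245, 43, 40, 996], array([330.3, 266.5])), ([113, 284, 19, 13, 49], array([119.9, 290. ]))]
side red [([259, 117, 25, 11, 98], array([270.5, 122.3])), ([330, 120, 16, 11, 51], array([336.8, 124.5])), ([335, 123, 18, 11, 57], array([344.1, 128.5])), ([414, 187, 8, 14, 52], array([417.8, 195.1])), ([386, 224, 43, 24, 409], array([407.5, 236.4]))]
scene green [([298, 250, 41, 24, 236], array([322.8, 265.1]))]
scene blue [([273, 185, 9, 20, 100], array([277.4, 194.5])), ([300, 229, 36, 36, 840], array([317.1, 248.4])), ([63, 297, 42, 21, 357], array([ 81.4, 305.7]))]
scene red []
L top [0.4281 0.1939 0.038 ] [0.0010385200435883775, 0.0010385200435883931]
far R top [0.5309 0.1793 0.0269] [0.0012795816738531318, 0.001279581673853163]
near flange [0.4631 0.1654 0.0721] [0.0005879405552358724, 0.000587940555235922]
far flange [0.4839 0.1925 0.0482] [0.003458050812774707, 0.0034580508127747918]
```

View pics/r1.png

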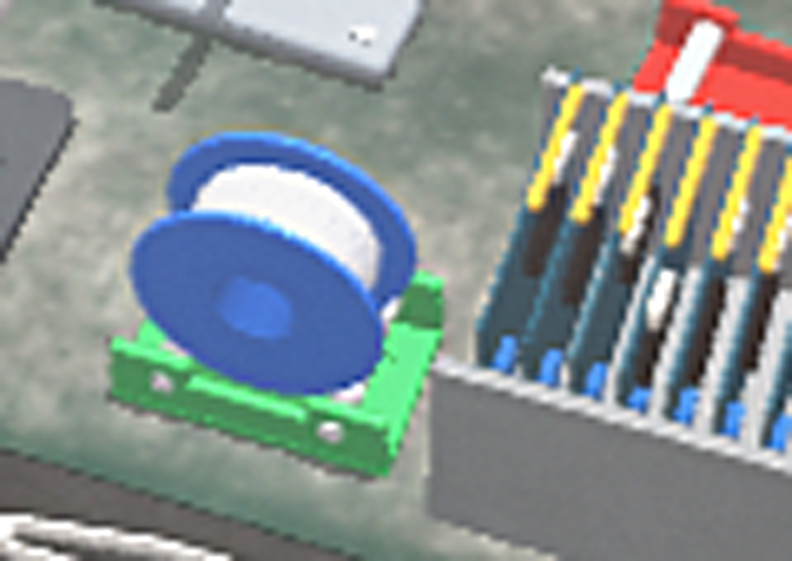

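```bash
python3 - <<'E'
from h import *
np.set_printoptions(precision=4,suppress=True)
f=lambda x,y:(x/6.6+290-.4,y/6.6+225-.4)
for nm,p,z in (('cheekL',(112,342),.03),('cheekR',(395,420),.03),('farR',(442,285),.03),('bore',(255,307),.056),('redTL',(667,5),.03)):
    print(nm,plane('side',f(*p),z))
print(plane('scene',(316.5,252),.056))
E
```

```text
cheekL [0.43   0.1985 0.03  ]
cheekR [0.4943 0.1368 0.03  ]
farR [0.5296 0.1745 0.03  ]
bore [0.4666 0.1736 0.056 ]
redTL [0.6527 0.2461 0.03  ]
[0.4661 0.1751 0.056 ]
```

```bash
cat >> h.py <<'E'
def row(x,y,z,yawdeg):
    from scipy.spatial.transform import Rotation as R
    T=toolT();d=T[:3,:3].T@(np.array([x,y,z])-T[:3,3])*1000
    D=R.from_matrix(T[:3,:3]).inv()*R.from_euler('xyz',[np.pi,0,np.radians(yawdeg)])
    print('lin',d.round(1).tolist(),'turn',D.as_rotvec().round(4).tolist())
E
python3 - <<'E'
from h import *
row(.18,.52,.30,160.9)
row(.478,.186,.26,136.5)
E
```

```text
lin [-0.2, 0.3, -94.9] turn [-0.0006, 0.0, 0.0005]
lin [-391.0, -218.0, -54.8] turn [-0.0006, 0.0002, 0.4264]
```

play_rows([
  {"claw":1,"linear":[0,0,-60],"turn":[0,0,0]},
  {"claw":1,"linear":[0,0,-95],"turn":[0,0,0.05]},
  {"claw":1,"linear":[-50,-28,-95],"turn":[0,0,0.15]},
  {"claw":1,"linear":[-100,-56,-95],"turn":[0,0,0.25]},
  {"claw":1,"linear":[-150,-84,-95],"turn":[0,0,0.35]},
  {"claw":1,"linear":[-200,-112,-95],"turn":[0,0,0.426]},
  {"claw":1,"linear":[-250,-140,-95],"turn":[0,0,0.426]},
  {"claw":1,"linear":[-300,-167,-80],"turn":[0,0,0.426]},
])

```text
time_s: 1.15
ee_pos: [0.4098, 0.2624, 0.2857]
eef_rot: [3.141, 0.001, 2.383]
force: [-0.6, 0.2, 0.1]
grip_width: 0.094
```

```bash
python3 - <<'E'
from h import *
print(get_obs()['ee_pos'],get_obs()['eef_rot']);row(.478,.186,.26,136.5)
E
```

```text
[0.4098265  0.26243535 0.28570016] [3.14057123e+00 7.10059473e-04 2.38275543e+00]
lin [-102.0, -8.6, 25.8] turn [0.001, 0.0007, 0.0004]
```

play_rows([
  {"claw":1,"linear":[-51,-4,13],"turn":[0,0,0]},
  {"claw":1,"linear":[-102,-8.6,26],"turn":[0,0,0]},
  {"claw":1,"linear":[-102,-8.6,26],"turn":[0,0,0]},
])

```text
time_s: 1.52
ee_pos: [0.4789, 0.1836, 0.2582]
eef_rot: [-3.14, -0.0, 2.379]
force: [-0.7, -0.6, -0.8]
grip_width: 0.0939
```

```bash
python3 - <<'E'
from h import *
T=toolT();np.save('T1.npy',T);print(T)
snap('wrist','w1.png'); 
E
```

```text
[[-7.23066195e-01  6.90777203e-01 -1.46077158e-03  4.78885158e-01]
 [ 6.90778571e-01  7.23065903e-01 -8.15320766e-04  1.83609445e-01]
 [ 4.93029121e-04 -1.59860059e-03 -9.99998601e-01  2.58189980e-01]
 [ 0.00000000e+00  0.00000000e+00  0.00000000e+00  1.00000000e+00]]
```

View pics/w1.png

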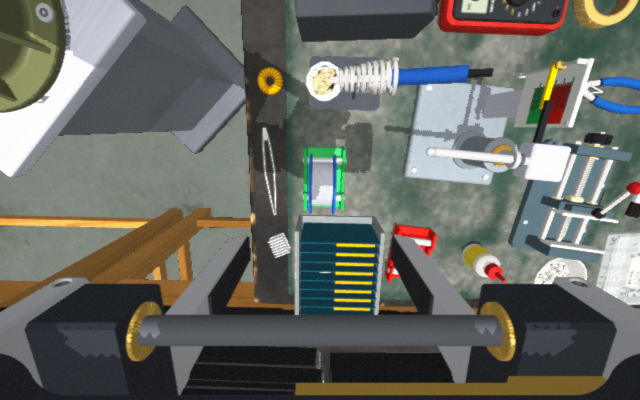

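```bash
python3 - <<'E'
import cv2
w=cv2.imread('pics/w1.png')
cv2.imwrite('pics/w1a.png',cv2.resize(w[135:225,285:385],None,fx=6.6,fy=6.6,interpolation=cv2.INTER_CUBIC))
cv2.imwrite('pics/w1b.png',cv2.resize(w[50:200,400:600],None,fx=4,fy=4,interpolation=cv2.INTER_CUBIC))
cv2.imwrite('pics/w1c.png',cv2.resize(w[200:310,360:480],None,fx=5,fy=5,interpolation=cv2.INTER_CUBIC))
E
```

```text
(no output)
```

View pics/w1a.png

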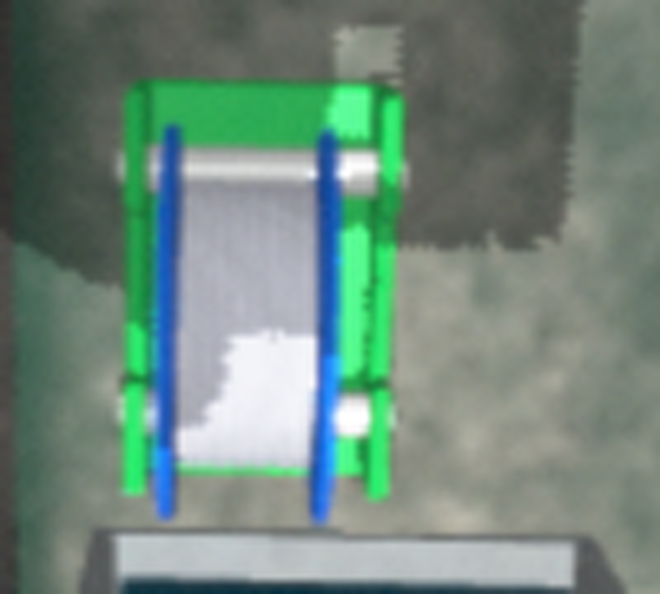

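View pics/w1b.png

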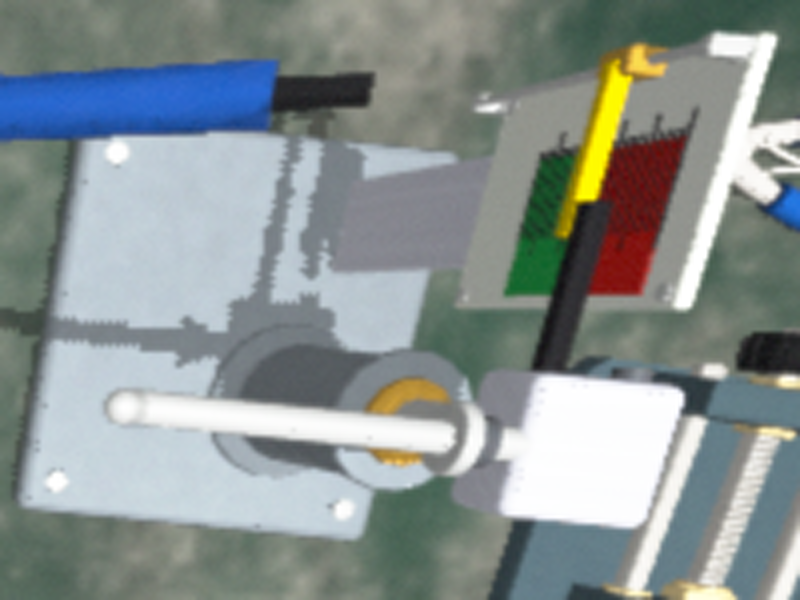

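View pics/w1c.png

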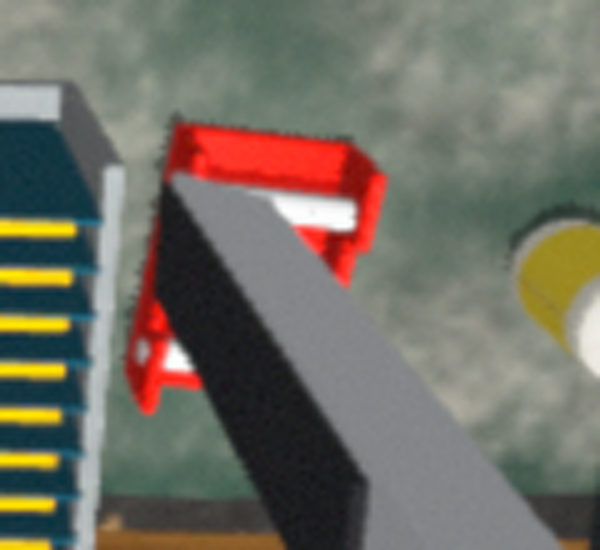

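```bash
python3 - <<'E'
from h import *
np.set_printoptions(precision=4,suppress=True)
T=np.load('T1.npy')
A=lambda x,y:(x/6.6+285-.4,y/6.6+135-.4)
B=lambda x,y:(x/4+400-.4,y/4+50-.4)
C=lambda x,y:(x/5+360-.4,y/5+200-.4)
# reel
for u in ((172,165),(328,318)):
    o,d1=ray('wrist',A(u[0],127),T);_,d2=ray('wrist',A(u[1],518),T)
    d=d1/np.linalg.norm(d1)+d2/np.linalg.norm(d2)
    print('reel flange c',o+d*(.056-o[2])/d[2], 'half-angle radius', np.linalg.norm(o-(o+d*(.056-o[2])/d[2]))*np.sin(np.arccos(d1@d2/np.linalg.norm(d1)/np.linalg.norm(d2))/2))
def pts(nm,L,f,z):
    P=[plane('wrist',f(*p),z,T) for p in L];print(nm,z,*P);return P
pts('green TL,TR,BR,BL',[(133,85),(397,95),(380,495),(133,490)],A,.03)
h=pts('hook tip, root',[(126,408),(440,437)],B,.160)
print('ang',np.degrees(np.arctan2(*(h[1]-h[0])[1::-1])),np.linalg.norm(h[1]-h[0]))
pts('base',[(80,138),(22,505),(360,538),(455,155)],B,.01)
pts('red TL,TR,BL',[(178,125),(350,140),(150,410)],C,.03)
pts('red inner far right', [(385,175)],C,.03)
E
```

```text
reel flange c [0.4655 0.1756 0.056 ] half-angle radius 0.03915558057286768
reel flange c [0.4871 0.1982 0.056 ] half-angle radius 0.03914951754185919
green TL,TR,BR,BL 0.03 [0.4271 0.2014 0.03  ] [0.4667 0.2398 0.03  ] [0.5283 0.1785 0.03  ] [0.4898 0.1398 0.03  ]
hook tip, root 0.16 [0.51   0.2962 0.16  ] [0.5665 0.3457 0.16  ]
ang 41.179454681927545 0.07513034567025743
base 0.01 [0.475  0.3725 0.01  ] [0.5595 0.2782 0.01  ] [0.6561 0.3615 0.01  ] [0.5678 0.4619 0.01  ]
red TL,TR,BL 0.03 [0.5995 0.2196 0.03  ] [0.6383 0.2535 0.03  ] [0.6662 0.1529 0.03  ]
red inner far right 0.03 [0.6543 0.2542 0.03  ]
```

```bash
python3 - <<'E'
from h import *
row(.477,.187,.12,135);row(.477,.187,.076,135)
E
```

```text
lin [2.2, 0.7, 139.0] turn [-0.0005, -0.0002, 0.0242]
lin [2.2, 0.7, 183.0] turn [-0.0005, -0.0002, 0.0242]
```

play_rows([
  {"claw":0.62,"linear":[2,0.7,50],"turn":[0,0,0.024]},
  {"claw":0.62,"linear":[2,0.7,100],"turn":[0,0,0.024]},
  {"claw":0.62,"linear":[2,0.7,139],"turn":[0,0,0.024]},
  {"claw":0.62,"linear":[2,0.7,139],"turn":[0,0,0.024]},
  {"claw":0.62,"linear":[2,0.7,139],"turn":[0,0,0.024]},
], force=20)

```text
time_s: 2.2
ee_pos: [0.4777, 0.1876, 0.1219]
eef_rot: [3.14, 0.001, 2.357]
force: [-0.0, -0.2, 0.8]
grip_width: 0.0583
```

```bash
python3 - <<'E'
from h import *
T=toolT();np.save('T2.npy',T);row(.477,.187,.076,135)
im=snap('wrist','w2.png'); print(wpix(np.array([.477,.187,.096]),T))
cv2.imwrite('pics/w2a.png',cv2.resize(im[100:300,200:440],None,fx=3,fy=3,interpolation=cv2.INTER_CUBIC))
E
```

```text
lin [0.1, -1.0, 45.9] turn [0.0016, 0.0008, 0.0009]
[320.31372386 234.2857925 ]
```

View pics/w2a.png

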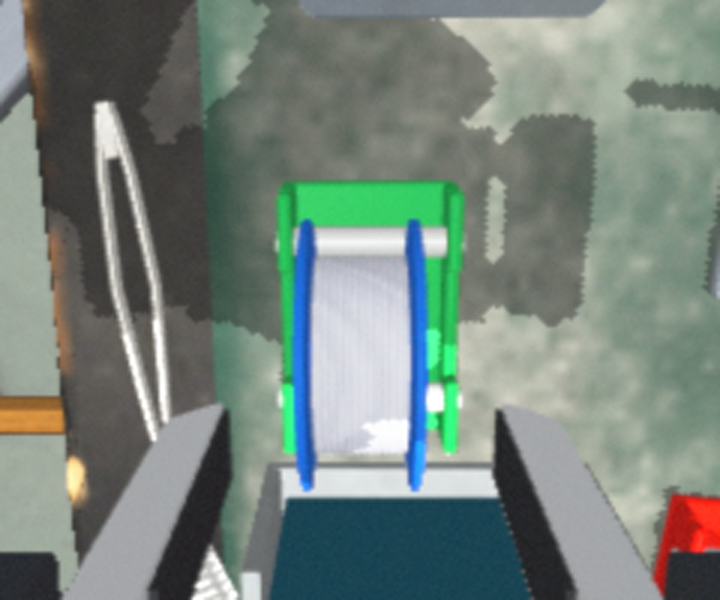

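play_rows([
  {"claw":0.62,"linear":[0,-0.5,25],"turn":[0,0,0]},
  {"claw":0.62,"linear":[0,-0.5,45],"turn":[0,0,0]},
  {"claw":0.62,"linear":[0,-0.5,46],"turn":[0,0,0]},
  {"claw":0.2,"linear":[0,-0.5,46],"turn":[0,0,0]},
  {"claw":0.2,"linear":[0,-0.5,46],"turn":[0,0,0]},
  {"claw":0.2,"linear":[0,-0.5,46],"turn":[0,0,0]},
  {"claw":0.2,"linear":[0,-0.5,46],"turn":[0,0,0]},
], force=20)

```text
time_s: 3.12
ee_pos: [0.4781, 0.1874, 0.0767]
eef_rot: [3.138, 0.002, 2.357]
force: [-0.1, -0.8, 4.4]
grip_width: 0.0339
```

```bash
python3 - <<'E'
from h import *
s=get_obs();print(s['ee_pos'],s['eef_rot'],s['force'],s['moment'],s['grip_width'])
E
```

```text
[0.47805184 0.18737852 0.07671102] [3.13826462e+00 1.65996891e-03 2.35692961e+00] [-0.06833944 -0.82553657  4.3519586 ] [-0.11515145  0.1364232  -0.05571124] 0.03388415397345245
```

play_rows([
  {"claw":0.2,"linear":[0,0,-10],"turn":[0,0,0]},
  {"claw":0.2,"linear":[0,0,-30],"turn":[0,0,0]},
  {"claw":0.2,"linear":[0,0,-60],"turn":[0,0,0]},
  {"claw":0.2,"linear":[0,0,-90],"turn":[0,0,0]},
  {"claw":0.2,"linear":[0,0,-113],"turn":[0,0,0]},
  {"claw":0.2,"linear":[0,0,-113],"turn":[0,0,0]},
  {"claw":0.2,"linear":[0,0,-113],"turn":[0,0,0]},
  {"claw":0.2,"linear":[0,0,-113],"turn":[0,0,0]},
], force=20)

```text
time_s: 4.12
ee_pos: [0.4772, 0.1871, 0.1886]
eef_rot: [3.14, 0.001, 2.357]
force: [-0.1, -0.7, -3.9]
grip_width: 0.0336
```

```bash
python3 - <<'E'
from h import *
T=toolT();np.save('T3.npy',T)
for n in ['wrist','side']: snap(n,n+'3.png')
s=get_obs();print(s['ee_pos'],s['force'],s['moment'],s['grip_width'])
row(.470,.261,.184,131.3)
w=cv2.imread('pics/wrist3.png');cv2.imwrite('pics/w3a.png',cv2.resize(w[0:260,260:640],None,fx=2.1,fy=2.1,interpolation=cv2.INTER_CUBIC))
w=cv2.imread('pics/side3.png');cv2.imwrite('pics/s3a.png',cv2.resize(w[130:296,230:450],None,fx=3.6,fy=3.6,interpolation=cv2.INTER_CUBIC))
E
```

```text
[0.47740321 0.18716646 0.18896835] [-0.18776049 -0.64790548 -3.88770369] [-0.24155566  0.14986852  0.01691953] 0.03399770355173567
lin [57.4, 47.0, 5.0] turn [0.0022, 0.001, 0.0653]
```

View pics/w3a.png

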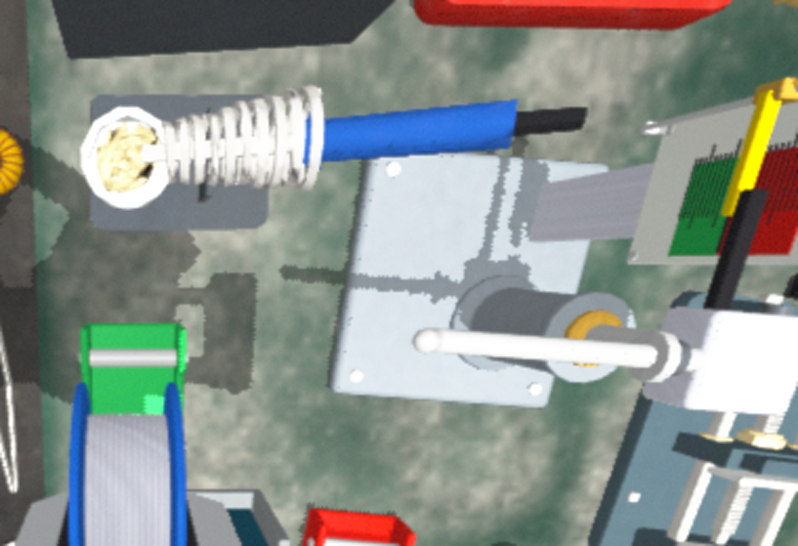

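View pics/s3a.png

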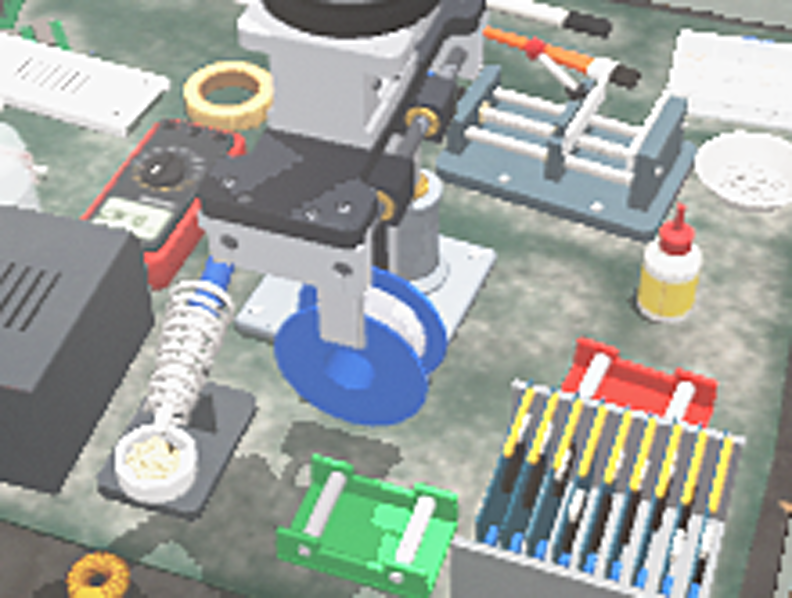

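```bash
python3 - <<'E'
from h import *
np.set_printoptions(precision=4,suppress=True)
T1=np.load('T1.npy');T3=np.load('T3.npy')
B=lambda x,y:(x/4+400-.4,y/4+50-.4)
D=lambda x,y:(x/2.1+260-.4,y/2.1-.4)
S=lambda x,y:(x/3.6+230-.4,y/3.6+130-.4)
C=lambda x,y:(x/3.6+230-.4,y/3.6+140-.4)
print('tip',tri(ray('wrist',B(124,408),T1),ray('wrist',D(427,341),T3),ray('side',S(331,200)),ray('scene',C(266,147))))
print('tip w',tri(ray('wrist',B(124,408),T1),ray('wrist',D(427,341),T3)))
p=plane('wrist',D(427,341),.163,T3);q=plane('wrist',D(655,352),.16,T3);print(p,q,np.degrees(np.arctan2(*(q-p)[1::-1])),np.linalg.norm(q-p))
p=plane('wrist',B(124,408),.163,T1);q=plane('wrist',B(440,437),.16,T1);print(p,q,np.degrees(np.arctan2(*(q-p)[1::-1])),np.linalg.norm(q-p))
# red stand far edge again
E
```

```text
tip (array([0.5086, 0.2949, 0.165 ]), [0.000498387534322542, 0.0006840883367769572, 0.0015326973828009266, 0.000567824115195559])
tip w (array([0.5084, 0.2951, 0.1639]), [0.00011228569899693702, 0.0001122856989970187])
[0.5087 0.2955 0.163 ] [0.5678 0.3489 0.16  ] 42.114956767997946 0.07974201851454435
[0.5087 0.2952 0.163 ] [0.5665 0.3456 0.16  ] 41.09511260686865 0.07678958662057707
```

play_rows([
  {"claw":0.2,"linear":[15,12,2],"turn":[0,0,0.02]},
  {"claw":0.2,"linear":[35,27,5],"turn":[0,0,0.04]},
  {"claw":0.2,"linear":[50,40,6],"turn":[0,0,0.06]},
  {"claw":0.2,"linear":[57,45.5,6],"turn":[0.002,0,0.06]},
  {"claw":0.2,"linear":[57,45.5,6],"turn":[0.002,0,0.06]},
  {"claw":0.2,"linear":[57,45.5,6],"turn":[0.002,0,0.06]},
], force=20)

```text
time_s: 4.97
ee_pos: [0.4693, 0.2591, 0.183]
eef_rot: [3.142, 0.001, 2.297]
force: [-0.2, -1.1, -2.9]
grip_width: 0.0339
```

```bash
python3 - <<'E'
from h import *
T=toolT();np.save('T4.npy',T)
for n in ['wrist','side','scene']: snap(n,n+'4.png')
s=get_obs();print(s['ee_pos'],s['eef_rot'],s['force'],s['moment'])
row(.540,.323,.183,131.6)
w=cv2.imread('pics/wrist4.png');cv2.imwrite('pics/w4a.png',cv2.resize(w[40:300,260:640],None,fx=2.1,fy=2.1,interpolation=cv2.INTER_CUBIC))
w=cv2.imread('pics/side4.png');cv2.imwrite('pics/s4a.png',cv2.resize(w[120:270,260:420],None,fx=4,fy=4,interpolation=cv2.INTER_CUBIC))
w=cv2.imread('pics/scene4.png');cv2.imwrite('pics/c4a.png',cv2.resize(w[120:270,260:420],None,fx=4,fy=4,interpolation=cv2.INTER_CUBIC))
E
```

```text
[0.46938288 0.25915044 0.18308198] [3.14129506e+00 1.10396584e-03 2.29647881e+00] [-1.00572311 -1.11018079 -3.69638394] [-0.24527665  0.04879432  0.00730888]
lin [0.9, 95.2, 0.1] turn [0.0003, 0.0011, -0.0004]
```

View pics/w4a.png

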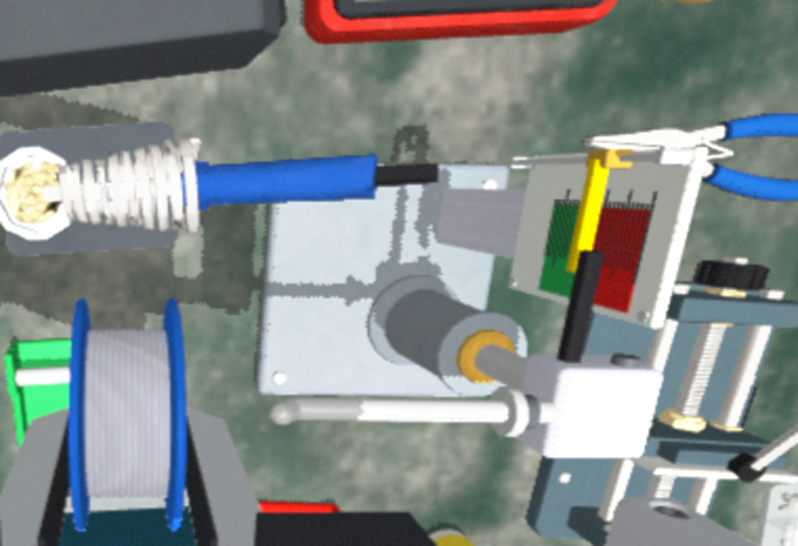

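View pics/s4a.png

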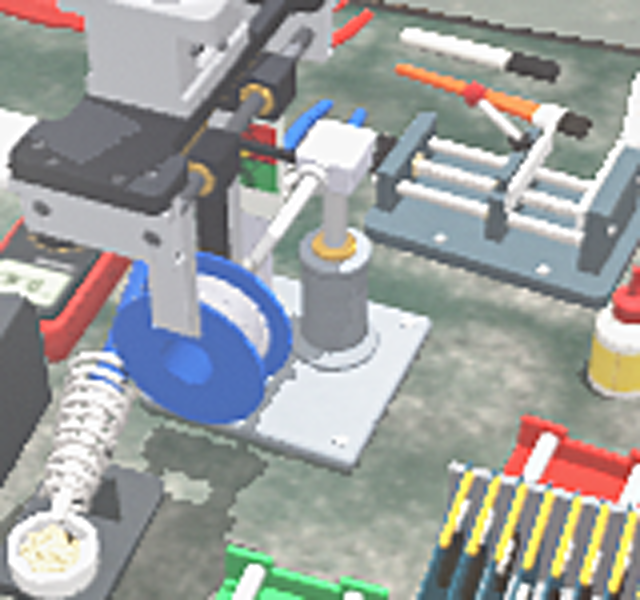

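View pics/c4a.png

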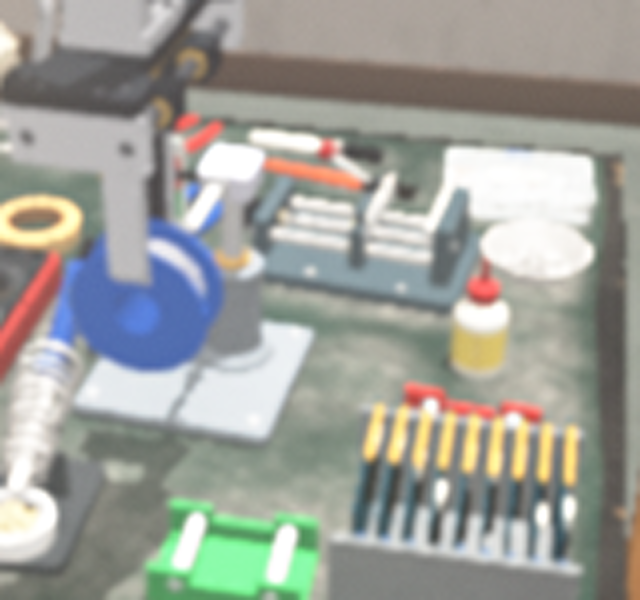

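```bash
python3 - <<'E'
from h import *
np.set_printoptions(precision=4,suppress=True)
T=np.load('T4.npy')
D=lambda x,y:(x/2.1+260-.4,y/2.1+40-.4)
loc=lambda p:(T[:3,:3].T@(p-T[:3,3]))*1000
print('tip',loc(plane('wrist',D(283,411),.163,T)),'rod',loc(plane('wrist',D(400,411),.16,T)),loc(plane('wrist',D(505,412),.16,T)))
for a,b in (((82,300),(81,528)),((172,298),(174,530))):
    o,d1=ray('wrist',D(*a),T);_,d2=ray('wrist',D(*b),T)
    d1/=np.linalg.norm(d1);d2/=np.linalg.norm(d2);d=d1+d2
    c=o+d*(.1624-o[2])/d[2]; print('reel',loc(c), np.linalg.norm(c-o)*np.sin(np.arccos(d1@d2)/2))
    # centre via known radius 40
    d/=np.linalg.norm(d); print(loc(o+d*.04/np.sin(np.arccos(d1@d2)/2)))
E
```

```text
tip [ 1.5325 53.0805 19.972 ] rod [ 0.3917 95.1949 22.9753] [  0.0391 132.3104  22.9775]
reel [  0.9235 -17.0709  20.5692] 0.038933547930992435
[ -1.2133 -17.5137  26.0312]
reel [ 0.9744 14.8646 20.5708] 0.03958687988359646
[ 0.1609 15.0292 22.6517]
```

play_rows([
  {"claw":0.2,"linear":[0.5,8,0],"turn":[0,0,0]},
  {"claw":0.2,"linear":[0.5,16,0],"turn":[0,0,0]},
  {"claw":0.2,"linear":[0.5,24,0],"turn":[0,0,0]},
  {"claw":0.2,"linear":[0.5,32,0],"turn":[0,0,0]},
  {"claw":0.2,"linear":[0.5,40,0],"turn":[0,0,0]},
  {"claw":0.2,"linear":[0.5,45,0],"turn":[0,0,0]},
  {"claw":0.2,"linear":[0.5,45,0],"turn":[0,0,0]},
], force=20)

```text
time_s: 6.0
ee_pos: [0.5028, 0.2895, 0.183]
eef_rot: [3.142, 0.001, 2.297]
force: [-0.9, -1.8, -4.0]
grip_width: 0.0338
```

```bash
python3 - <<'E'
from h import *
T=toolT();np.save('T5.npy',T)
for n in ['wrist','side']: snap(n,n+'5.png')
s=get_obs();print(s['ee_pos'],s['eef_rot'],s['force'],s['moment'])
w=cv2.imread('pics/wrist5.png');cv2.imwrite('pics/w5a.png',cv2.resize(w[40:300,260:640],None,fx=2.1,fy=2.1,interpolation=cv2.INTER_CUBIC))
w=cv2.imread('pics/side5.png');cv2.imwrite('pics/s5a.png',cv2.resize(w[120:270,260:420],None,fx=4,fy=4,interpolation=cv2.INTER_CUBIC))
E
```

```text
[0.50263086 0.28929816 0.18306266] [3.14143855e+00 1.02643280e-03 2.29635339e+00] [-0.07303694 -0.74203296 -3.87283586] [-0.23752869  0.11792777 -0.01482899]
```

View pics/w5a.png

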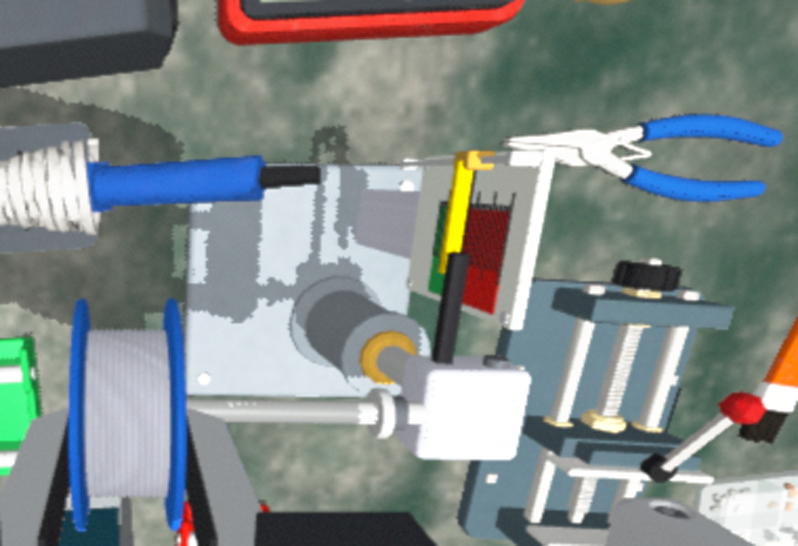

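View pics/s5a.png

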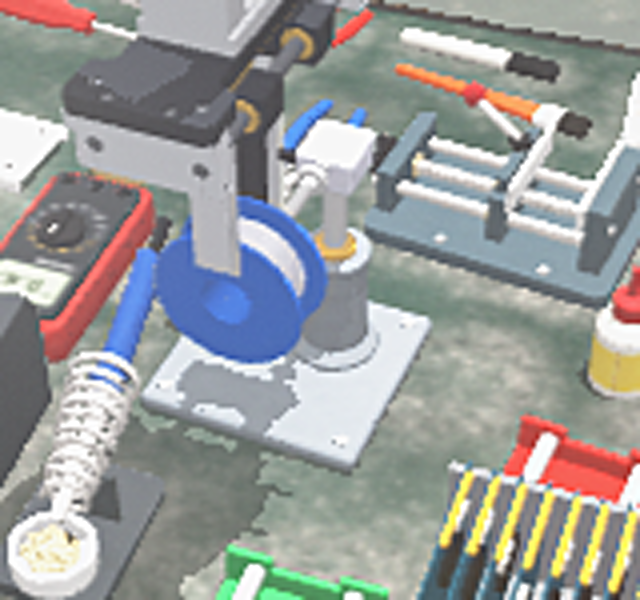

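play_rows([
  {"claw":0.2,"linear":[0,8,0],"turn":[0,0,0]},
  {"claw":0.2,"linear":[0,16,0],"turn":[0,0,0]},
  {"claw":0.2,"linear":[0,24,0],"turn":[0,0,0]},
  {"claw":0.2,"linear":[0,32,0],"turn":[0,0,0]},
  {"claw":0.2,"linear":[0,40,0],"turn":[0,0,0]},
  {"claw":0.2,"linear":[0,46,0],"turn":[0,0,0]},
  {"claw":0.2,"linear":[0,46,0],"turn":[0,0,0]},
], force=20)

```text
time_s: 6.98
ee_pos: [0.5372, 0.32, 0.1828]
eef_rot: [-3.141, 0.001, 2.297]
force: [-0.9, -0.0, -3.5]
grip_width: 0.0335
```

```bash
python3 - <<'E'
from h import *
T=toolT();np.save('T6.npy',T)
for n in ['wrist','side','scene']: snap(n,n+'6.png')
s=get_obs();print(s['ee_pos'],s['eef_rot'],s['force'],s['moment'])
w=cv2.imread('pics/wrist6.png');cv2.imwrite('pics/w6a.png',cv2.resize(w[40:300,260:640],None,fx=2.1,fy=2.1,interpolation=cv2.INTER_CUBIC))
w=cv2.imread('pics/side6.png');cv2.imwrite('pics/s6a.png',cv2.resize(w[120:270,260:420],None,fx=4,fy=4,interpolation=cv2.INTER_CUBIC))
E
```

```text
[0.53693098 0.31972543 0.18306376] [3.14155779e+00 9.94591022e-04 2.29631691e+00] [-0.14221415 -1.3488566  -4.13967357] [-0.23701976  0.13271364  0.04253282]
```

View pics/w6a.png

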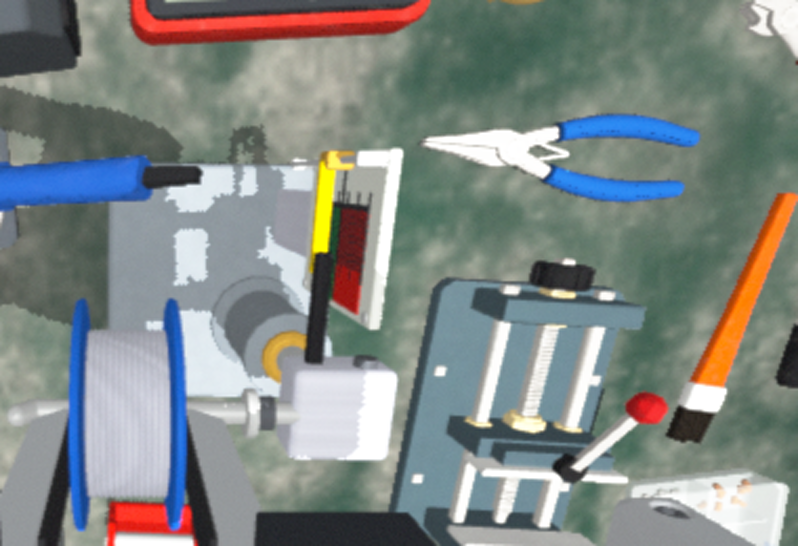

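View pics/s6a.png

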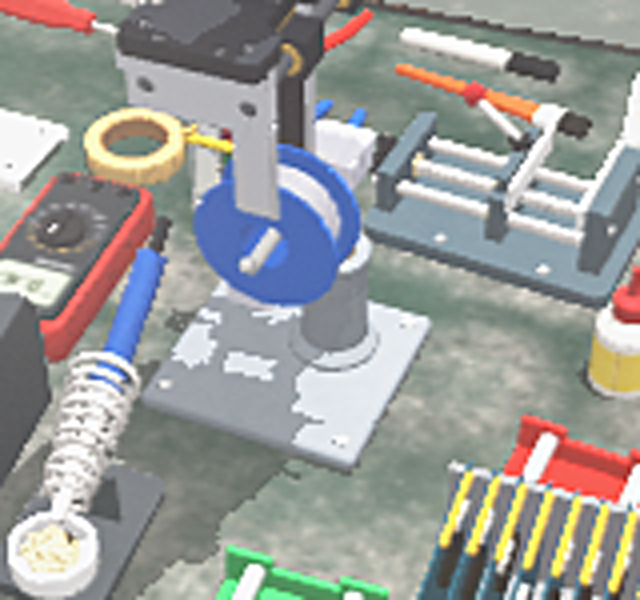

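```bash
cat >> h.py <<'E'
def avg(n,cam='wrist'):
    F=[];Z=[]
    for k in range(n):
        vision.camera(cam);s=get_obs();F.append(s['force']);Z.append(s['ee_pos'])
    F=np.array(F);print('t',s['time_s'],'F',F.mean(0).round(3),'std',F.std(0).round(2),'pos',np.mean(Z,0).round(5));return F
E
python3 - <<'E'
from h import *
avg(16)
E
```

```text
t 7.925 F [-0.604 -0.832 -3.218] std [0.6  0.59 0.6 ] pos [0.53699 0.3198  0.18309]
```

play_rows([
  {"claw":0.2,"linear":[0,0,3],"turn":[0,0,0]},
  {"claw":0.2,"linear":[0,0,6],"turn":[0,0,0]},
  {"claw":0.2,"linear":[0,0,9],"turn":[0,0,0]},
  {"claw":0.2,"linear":[0,0,11.5],"turn":[0,0,0]},
  {"claw":0.2,"linear":[0,0,14],"turn":[0,0,0]},
  {"claw":0.2,"linear":[0,0,16.5],"turn":[0,0,0]},
  {"claw":0.2,"linear":[0,0,19],"turn":[0,0,0]},
  {"claw":0.2,"linear":[0,0,20],"turn":[0,0,0]},
], force=20)

```text
time_s: 8.93
ee_pos: [0.537, 0.3198, 0.1629]
eef_rot: [3.142, 0.001, 2.296]
force: [-2.0, -1.0, -1.5]
grip_width: 0.034
```

```bash
python3 - <<'E'
from h import *
avg(12)
T=toolT();np.save('T7.npy',T)
for n in ['wrist','side']: snap(n,n+'7.png')
w=cv2.imread('pics/wrist7.png');cv2.imwrite('pics/w7a.png',cv2.resize(w[40:300,260:640],None,fx=2.1,fy=2.1,interpolation=cv2.INTER_CUBIC))
w=cv2.imread('pics/side7.png');cv2.imwrite('pics/s7a.png',cv2.resize(w[120:220,290:380],None,fx=6,fy=6,interpolation=cv2.INTER_CUBIC))
E
```

```text
t 9.525 F [-1.203 -1.448 -1.9  ] std [0.56 0.59 0.33] pos [0.53703 0.31982 0.16308]
```

View pics/w7a.png

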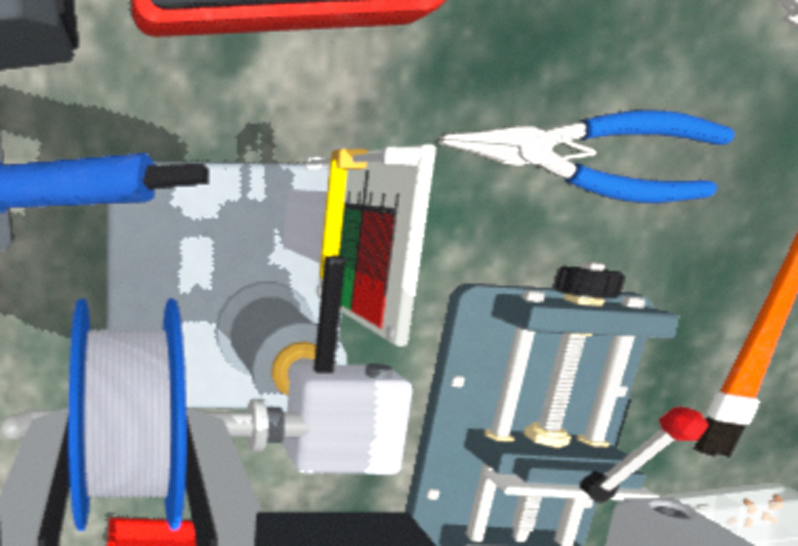

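View pics/s7a.png

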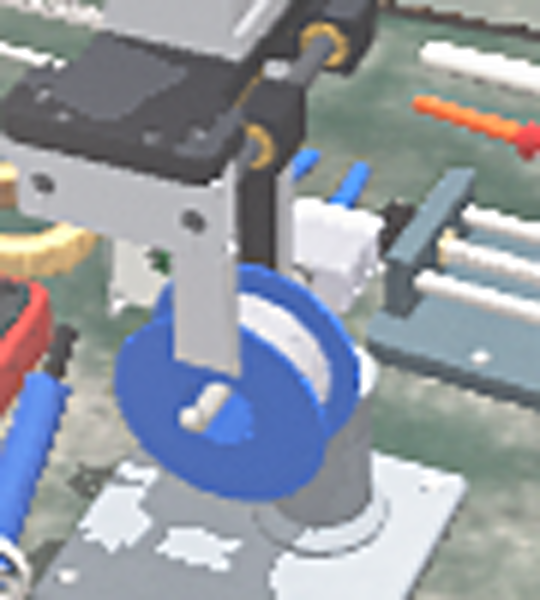

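play_rows([
  {"claw":0.2,"linear":[0,0,2],"turn":[0,0,0]},
  {"claw":0.2,"linear":[0,0,4],"turn":[0,0,0]},
  {"claw":0.2,"linear":[0,0,6],"turn":[0,0,0]},
  {"claw":0.2,"linear":[0,0,7],"turn":[0,0,0]},
], force=20)

```text
time_s: 10.12
ee_pos: [0.5371, 0.3198, 0.156]
eef_rot: [3.141, 0.001, 2.296]
force: [-1.3, -1.7, -0.9]
grip_width: 0.0338
```

```bash
python3 - <<'E'
from h import *
avg(30)
E
```

```text
t 11.625 F [-0.484 -0.915 -0.687] std [0.51 0.44 0.52] pos [0.53706 0.31983 0.15607]
```

play_rows([
  {"claw":0.2,"linear":[0,0,1.5],"turn":[0,0,0]},
  {"claw":0.2,"linear":[0,0,3],"turn":[0,0,0]},
  {"claw":0.2,"linear":[0,0,3],"turn":[0,0,0]},
], force=20)

```text
time_s: 12.0
ee_pos: [0.5371, 0.3198, 0.1529]
eef_rot: [3.141, 0.001, 2.296]
force: [-0.4, -0.7, -0.2]
grip_width: 0.0337
```

```bash
python3 - <<'E'
from h import *
avg(40)
T=toolT();np.save('T8.npy',T)
for n in ['wrist','side','scene']: snap(n,n+'8.png')
w=cv2.imread('pics/wrist8.png');cv2.imwrite('pics/w8a.png',cv2.resize(w[40:300,260:640],None,fx=2.1,fy=2.1,interpolation=cv2.INTER_CUBIC))
E
```

```text
t 14.0 F [-0.323 -0.713 -0.321] std [0.52 0.61 0.47] pos [0.53705 0.31983 0.15306]
```

View pics/w8a.png

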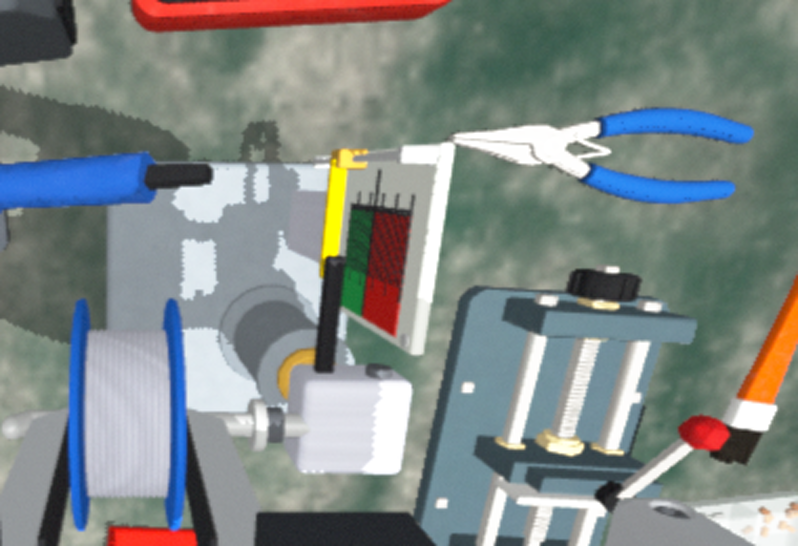

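play_rows([
  {"claw":0.34,"linear":[0,0,0],"turn":[0,0,0]},
  {"claw":0.38,"linear":[0,0,0],"turn":[0,0,0]},
  {"claw":0.42,"linear":[0,0,0],"turn":[0,0,0]},
  {"claw":0.46,"linear":[0,0,0],"turn":[0,0,0]},
  {"claw":0.46,"linear":[0,0,0],"turn":[0,0,0]},
], force=3)

```text
time_s: 14.78
ee_pos: [0.537, 0.3198, 0.1531]
eef_rot: [3.141, 0.001, 2.296]
force: [-0.1, -1.2, -1.1]
grip_width: 0.0435
```

```bash
python3 - <<'E'
from h import *
avg(10)
T=toolT();np.save('T9.npy',T)
for n in ['wrist','side','scene']: snap(n,n+'9.png')
w=cv2.imread('pics/wrist9.png');cv2.imwrite('pics/w9a.png',cv2.resize(w[40:300,260:640],None,fx=2.1,fy=2.1,interpolation=cv2.INTER_CUBIC))
w=cv2.imread('pics/side9.png');cv2.imwrite('pics/s9a.png',cv2.resize(w[120:220,290:380],None,fx=6,fy=6,interpolation=cv2.INTER_CUBIC))
E
```

```text
t 15.275 F [-0.396 -0.709 -0.221] std [0.86 0.36 0.43] pos [0.53706 0.31982 0.15307]
```

View pics/w9a.png

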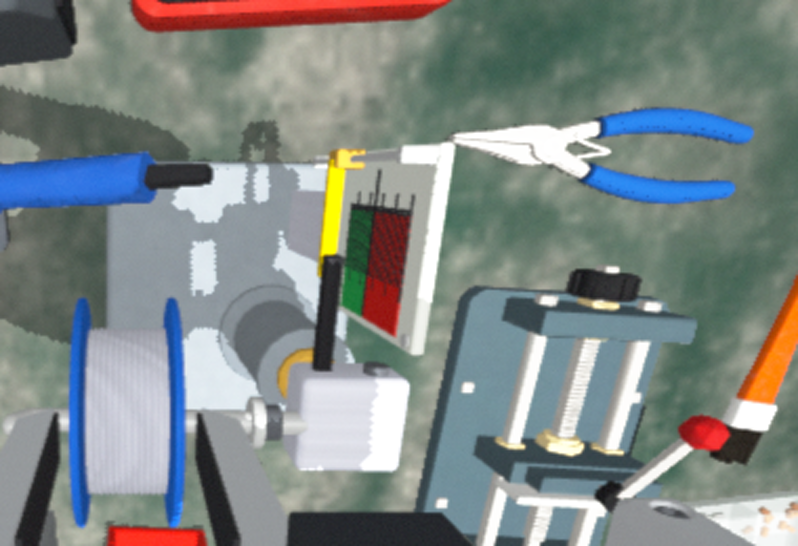

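View pics/s9a.png

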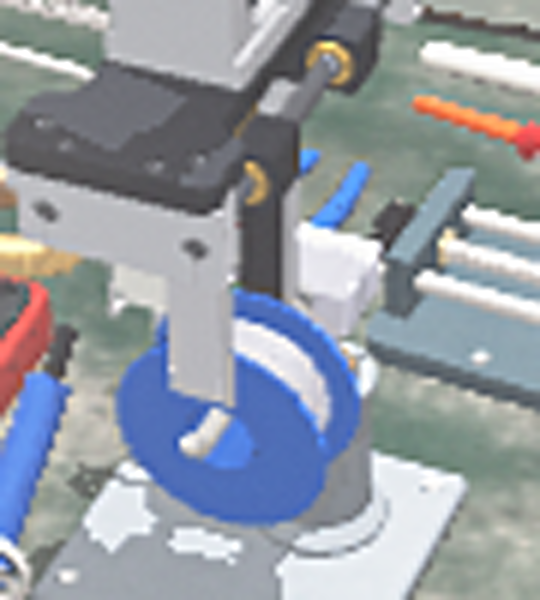

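```bash
python3 - <<'E'
from h import *
np.set_printoptions(precision=4,suppress=True)
avg(30)
snap('wrist','wrist10.png');snap('scene','scene10.png')
def junc(im,x0):
    h=cv2.cvtColor(im,cv2.COLOR_BGR2HSV); m=cv2.inRange(h,(24,150,120),(34,255,255)); 
    k,l,s,c=cv2.connectedComponentsWithStats(m)
    best=None
    for j in range(1,k):
        if s[j][4]>40 and s[j][0]>380-5 and s[j][1]<200: print(s[j],c[j])
for n in ['w1','wrist3','wrist4','wrist5','wrist6','wrist9','wrist10']:
    print(n); junc(cv2.imread('pics/'+n+'.png'),0)
w=cv2.imread('pics/wrist10.png');cv2.imwrite('pics/w10a.png',cv2.resize(w[90:260,380:490],None,fx=3.5,fy=3.5,interpolation=cv2.INTER_CUBIC))
w=cv2.imread('pics/scene10.png');cv2.imwrite('pics/c10a.png',cv2.resize(w[130:250,250:350],None,fx=5,fy=5,interpolation=cv2.INTER_CUBIC))
E
```

```text
t 16.925 F [-0.619 -0.949 -0.129] std [0.49 0.52 0.47] pos [0.5371 0.3198 0.1531]
w1
[539  65  19  44 282] [548.8085  84.8652]
wrist3
[633  37   7  10  41] [635.6098  42.1707]
[604  43  29  60 588] [618.119   70.7874]
wrist4
[530 112  30  58 503] [540.8151 138.5885]
wrist5
[469 112  25  58 471] [478.051  138.3312]
wrist6
[407 112  21  58 406] [414.0074 137.7833]
wrist9
[412 111  21  61 428] [418.5374 137.1776]
wrist10
[412 111  21  61 427] [418.5152 137.2342]
```

View pics/w10a.png

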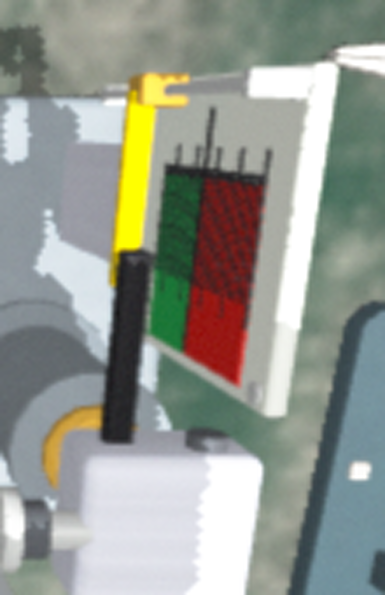

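View pics/c10a.png

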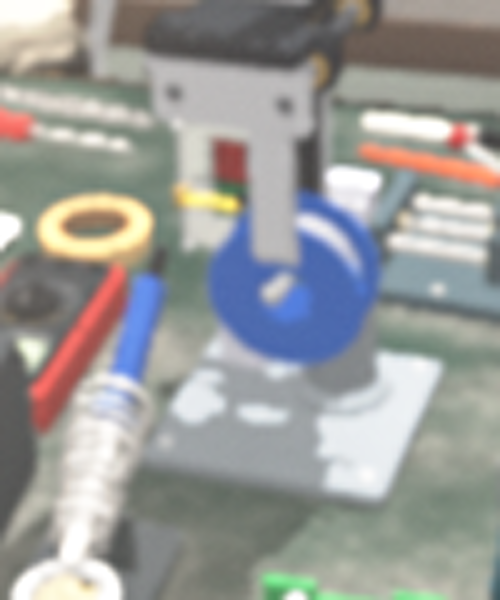

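```bash
python3 - <<'E'
from h import *
np.set_printoptions(precision=4,suppress=True)
V=[('T4',(540.8,138.6)),('T5',(478.05,138.3)),('T6',(414.0,137.8))]
p,r=tri(*[ray('wrist',c,np.load(t+'.npy')) for t,c in V]);print(p,r)
o,d=ray('wrist',(418.5,137.2),np.load('T9.npy'))
# closest point of ray to the vertical line through p
A=np.array([d,[0,0,-1]]).T;s=np.linalg.lstsq(A,np.array([p[0],p[1],p[2]])-o,rcond=None)[0]
q=o+d*s[0];print(q,'dz',q[2]-p[2])
for n in ['scene0','scene10','side0','side9']:
    im=cv2.imread('pics/%s.png'%n);h=cv2.cvtColor(im,cv2.COLOR_BGR2HSV); m=cv2.inRange(h,(22,130,100),(34,255,255))
    k,l,s_,c=cv2.connectedComponentsWithStats(m)
    print(n,[(s_[j].tolist(),c[j].round(1).tolist()) for j in range(1,k) if s_[j][4]>4 and 270<c[j][0]<345 and 145<c[j][1]<185])
print('proj scene unloaded',spix('scene',p),'by dz20',spix('scene',p-[0,0,.02]),'25',spix('scene',p-[0,0,.025]))
E
```

```text
[0.5404 0.4162 0.1473] [0.0005848238571857015, 0.00015262976017783866, 0.0004654544164740229]
[0.5398 0.4172 0.1261] dz -0.021220143537081876
scene0 []
scene10 [([294, 170, 3, 2, 6], [295.0, 170.5])]
side0 [([307, 153, 15, 6, 31], [313.5, 155.7])]
side9 []
proj scene unloaded [290.7911 163.3593] by dz20 [291.1914 170.0698] 25 [291.2901 171.7237]
```

play_rows([
  {"claw":0.42,"linear":[0,0,0],"turn":[0,0,0]},
  {"claw":0.38,"linear":[0,0,0],"turn":[0,0,0]},
  {"claw":0.34,"linear":[0,0,0],"turn":[0,0,0]},
  {"claw":0.25,"linear":[0,0,0],"turn":[0,0,0]},
  {"claw":0.25,"linear":[0,0,0],"turn":[0,0,0]},
  {"claw":0.25,"linear":[0,0,-2],"turn":[0,0,0]},
  {"claw":0.25,"linear":[0,0,-4],"turn":[0,0,0]},
], force=12)

```text
time_s: 17.9
ee_pos: [0.537, 0.3198, 0.1572]
eef_rot: [3.142, 0.001, 2.296]
force: [-1.2, -1.8, -0.9]
grip_width: 0.0338
```

play_rows([
  {"claw":0.2,"linear":[0,0,-3],"turn":[0,0,0]},
  {"claw":0.2,"linear":[0,0,-6],"turn":[0,0,0]},
  {"claw":0.2,"linear":[0,0,-10],"turn":[0,0,0]},
  {"claw":0.2,"linear":[0,0,-14],"turn":[0,0,0]},
  {"claw":0.2,"linear":[0,0,-18],"turn":[0,0,0]},
  {"claw":0.2,"linear":[0,0,-22],"turn":[0,0,0]},
  {"claw":0.2,"linear":[0,0,-26],"turn":[0,0,0]},
  {"claw":0.2,"linear":[0,0,-26],"turn":[0,0,0]},
], force=20)

```text
time_s: 18.9
ee_pos: [0.5371, 0.3199, 0.1835]
eef_rot: [3.141, 0.001, 2.296]
force: [0.1, 0.1, -3.1]
grip_width: 0.034
```

```bash
python3 - <<'E'
from h import *
avg(6)
T=toolT();np.save('T11.npy',T)
for n in ['wrist','side']: snap(n,n+'11.png')
print(get_obs()['grip_width'])
w=cv2.imread('pics/wrist11.png');cv2.imwrite('pics/w11a.png',cv2.resize(w[40:300,260:640],None,fx=2.1,fy=2.1,interpolation=cv2.INTER_CUBIC))
w=cv2.imread('pics/side11.png');cv2.imwrite('pics/s11a.png',cv2.resize(w[120:220,290:380],None,fx=6,fy=6,interpolation=cv2.INTER_CUBIC))
E
```

```text
t 19.2 F [-0.348 -0.728 -3.247] std [0.36 0.49 0.68] pos [0.53695 0.3198  0.18305]
0.033755872375996275
```

View pics/w11a.png

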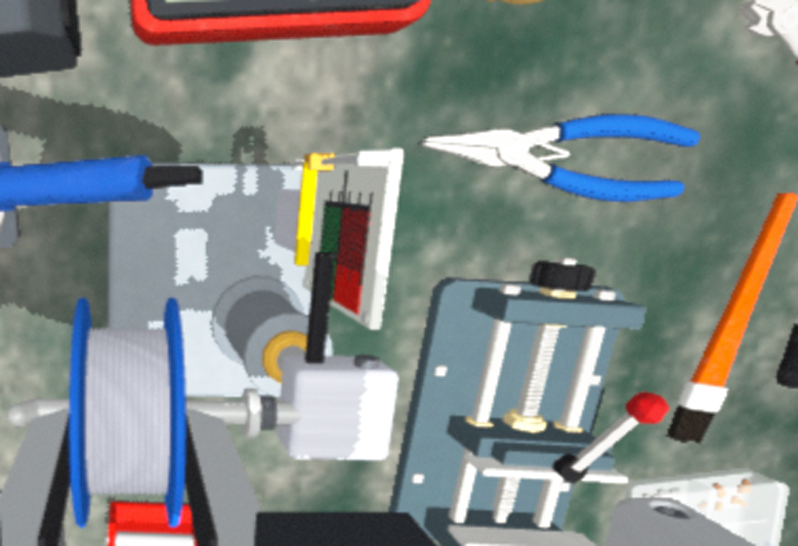

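View pics/s11a.png

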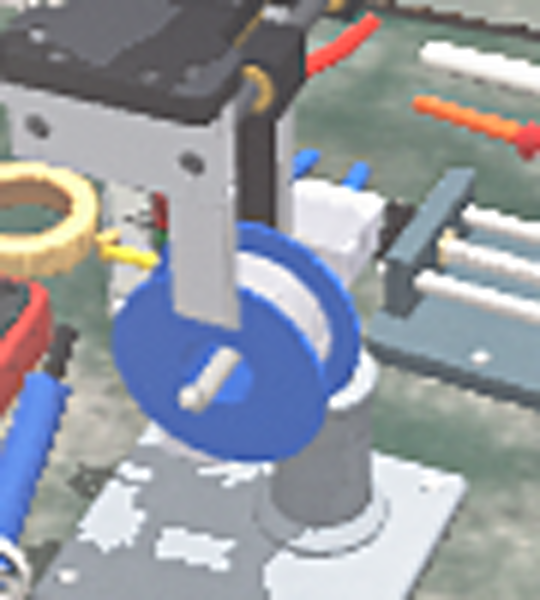

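play_rows([
  {"claw":0.2,"linear":[0,-3,-1],"turn":[0,0,0]},
  {"claw":0.2,"linear":[0,-12,-1],"turn":[0,0,0]},
  {"claw":0.2,"linear":[0,-24,-1],"turn":[0,0,0]},
  {"claw":0.2,"linear":[0,-36,-1],"turn":[0,0,0]},
  {"claw":0.2,"linear":[0,-48,-1],"turn":[0,0,0]},
  {"claw":0.2,"linear":[0,-62,-1],"turn":[0,0,0]},
  {"claw":0.2,"linear":[0,-80,-1],"turn":[0,0,0]},
  {"claw":0.2,"linear":[0,-95,-1],"turn":[0,0,0]},
], force=20)

```text
time_s: 20.3
ee_pos: [0.4651, 0.2561, 0.1842]
eef_rot: [3.142, 0.001, 2.296]
force: [-0.7, -0.4, -3.6]
grip_width: 0.0337
```

```bash
python3 - <<'E'
from h import *
np.set_printoptions(precision=4,suppress=True)
im=snap('side','side12.png');T=toolT();im2=snap('wrist','wrist12.png')
s=get_obs();print(s['ee_pos'],s['force'])
cv2.imwrite('pics/s12a.png',cv2.resize(im[120:290,250:440],None,fx=3.5,fy=3.5,interpolation=cv2.INTER_CUBIC))
for n,t in (('wrist11','T11'),):
    h=cv2.cvtColor(cv2.imread('pics/'+n+'.png'),cv2.COLOR_BGR2HSV)
E
```

```text
[0.4651 0.256  0.1844] [-1.1748 -0.5115 -3.5113]
```

View pics/s12a.png

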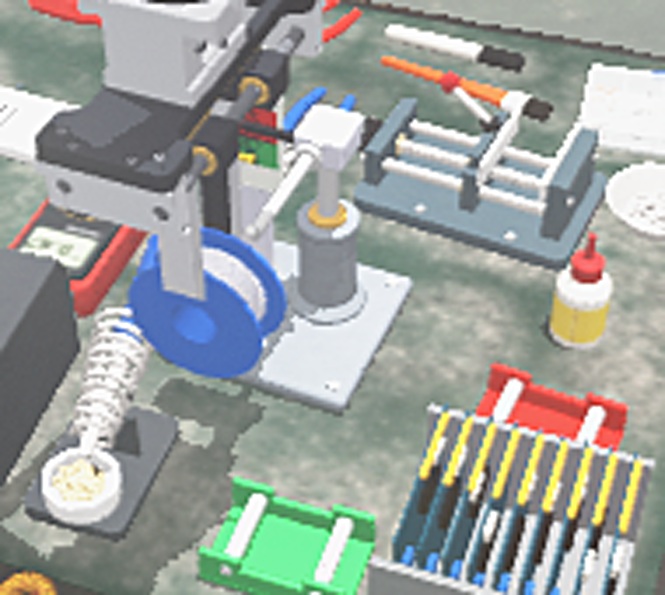

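View pics/wrist12.png

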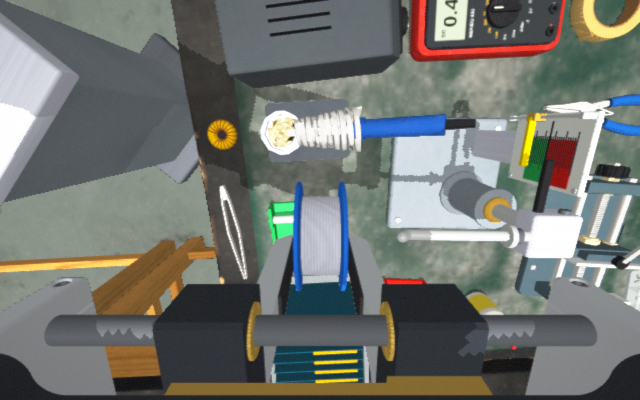

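```bash
python3 - <<'E'
from h import *
row(.70,.163,.22,135)
E
```

```text
lin [-225.5, 114.1, -35.3] turn [0.0, 0.001, -0.0601]
```

play_rows([
  {"claw":0.2,"linear":[-20,0,-15],"turn":[0,0,0]},
  {"claw":0.2,"linear":[-60,20,-35],"turn":[0,0,-0.02]},
  {"claw":0.2,"linear":[-100,42,-35],"turn":[0,0,-0.04]},
  {"claw":0.2,"linear":[-140,65,-35],"turn":[0,0,-0.06]},
  {"claw":0.2,"linear":[-180,90,-35],"turn":[0,0,-0.06]},
  {"claw":0.2,"linear":[-210,106,-35],"turn":[0,0,-0.06]},
  {"claw":0.2,"linear":[-225,114,-35],"turn":[0,0,-0.06]},
  {"claw":0.2,"linear":[-225,114,-35],"turn":[0,0,-0.06]},
], force=20)

```text
time_s: 21.4
ee_pos: [0.7006, 0.1618, 0.2193]
eef_rot: [-3.141, 0.001, 2.355]
force: [-1.2, -1.2, -4.1]
grip_width: 0.0335
```

```bash
python3 - <<'E'
from h import *
avg(2)
T=toolT();np.save('T13.npy',T);im=snap('wrist','wrist13.png');print(T[:3,3])
cv2.imwrite('pics/w13a.png',cv2.resize(im[60:260,220:440],None,fx=3,fy=3,interpolation=cv2.INTER_CUBIC))
E
```

```text
t 21.5 F [-0.847 -0.417 -3.325] std [0.27 0.12 0.16] pos [0.69971 0.16276 0.21971]
[0.69950141 0.16300276 0.21987123]
```

View pics/w13a.png

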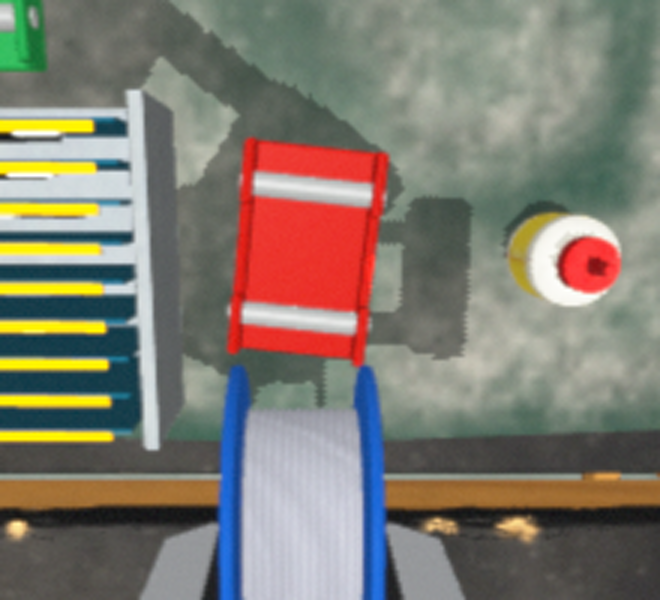

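```bash
python3 - <<'E'
from h import *
np.set_printoptions(precision=4,suppress=True)
T=np.load('T13.npy')
D=lambda x,y:(x/3+220-.33,y/3+60-.33)
P=[plane('wrist',D(*p),.03,T) for p in [(247,140),(388,153),(362,362),(232,352)]]
for p in P:print(p)
c=np.mean(P,0);print('c',c)
for a,b in((0,1),(3,2),(3,0),(2,1)):
    v=P[b]-P[a];print(np.linalg.norm(v[:2]),np.degrees(np.arctan2(v[1],v[0])))
# rollers mid z=.02 top .025
for a,b in (((250,183),(378,195)),((235,313),(365,325))):
    print('roller',plane('wrist',D(*a),.02,T),plane('wrist',D(*b),.02,T))
print('green check');
u=np.array([np.cos(np.radians(51)),np.sin(np.radians(51)),0])
for nm,px,z in (('rack edge top',(160,445),.08),('rack edge',(145,95),.08),('bottle cap',(590,262),.088)):
    q=plane('wrist',D(*px),z,T);print(nm,q,'along',(q-c)@u,'across',(q-c)@np.array([-u[1],u[0],0]))
# reel in gripper
loc=lambda p:(T[:3,:3].T@(p-T[:3,3]))*1000
E
```

```text
[0.6119 0.2179 0.03  ]
[0.6555 0.2544 0.03  ]
[0.7094 0.188  0.03  ]
[0.667  0.1517 0.03  ]
c [0.661 0.203 0.03 ]
0.05681817643196062 40.00295059511373
0.055766738109092294 40.56111487424359
0.08611013988047343 129.76395424756453
0.08557780120102407 129.0566979113454
roller [0.6238 0.2066 0.02  ] [0.665 0.241 0.02 ]
roller [0.6568 0.1631 0.02  ] [0.7004 0.1994 0.02  ]
green check
rack edge top [0.6691 0.1156 0.08  ] along -0.06280365563440615 across -0.06134052411053373
rack edge [0.5814 0.2038 0.08  ] along -0.0494699014867456 across 0.0623427114369189
bottle cap [0.7298 0.2738 0.088 ] along 0.09832595880258299 across -0.008958885938402838
```

```bash
python3 - <<'E'
from h import *
row(.6615,.2025,.14,129.8);row(.6615,.2025,.079,129.8)
E
```

```text
lin [54.5, 1.0, 80.1] turn [0.0003, 0.0012, 0.0908]
lin [54.6, 0.9, 141.1] turn [0.0003, 0.0012, 0.0908]
```

play_rows([
  {"claw":0.2,"linear":[20,0,10],"turn":[0,0,0.04]},
  {"claw":0.2,"linear":[40,1,40],"turn":[0,0,0.09]},
  {"claw":0.2,"linear":[54.5,1,70],"turn":[0,0.001,0.091]},
  {"claw":0.2,"linear":[54.5,1,95],"turn":[0,0.001,0.091]},
  {"claw":0.2,"linear":[54.5,1,115],"turn":[0,0.001,0.091]},
  {"claw":0.2,"linear":[54.5,1,120],"turn":[0,0.001,0.091]},
  {"claw":0.2,"linear":[54.5,1,120],"turn":[0,0.001,0.091]},
], force=20)

```text
time_s: 22.42
ee_pos: [0.6618, 0.2024, 0.1006]
eef_rot: [3.141, 0.0, 2.265]
force: [-0.5, -1.0, -2.5]
grip_width: 0.0342
```

```bash
python3 - <<'E'
from h import *
im=snap('wrist','wrist14.png')
row(.6615,.2025,.079,129.8)
im2=snap('side','side14.png')
cv2.imwrite('pics/w14a.png',cv2.resize(im[60:300,200:440],None,fx=2.5,fy=2.5,interpolation=cv2.INTER_CUBIC))
cv2.imwrite('pics/s14a.png',cv2.resize(im2[160:310,320:470],None,fx=4,fy=4,interpolation=cv2.INTER_CUBIC))
E
```

```text
lin [0.4, -0.4, 22.1] turn [0.0015, 0.0007, -0.0003]
```

View pics/w14a.png

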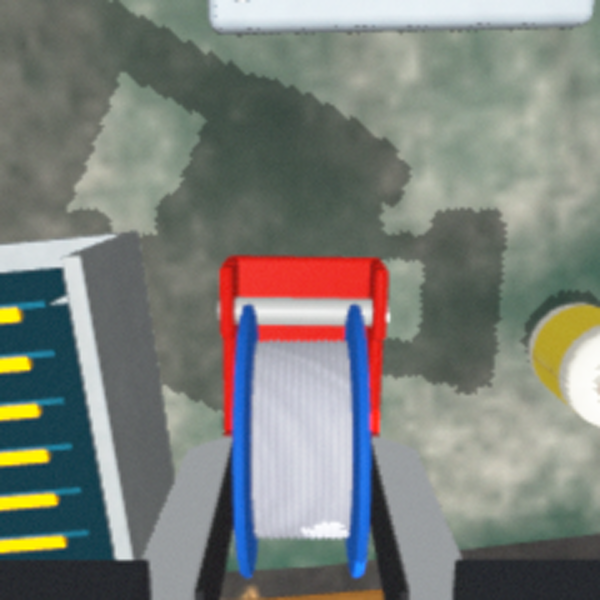

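View pics/s14a.png

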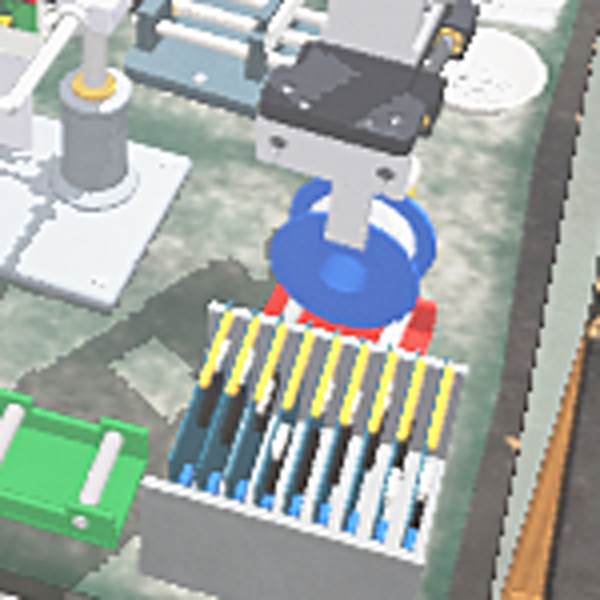

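play_rows([
  {"claw":0.2,"linear":[0,0,8],"turn":[0,0,0]},
  {"claw":0.2,"linear":[0,0,16],"turn":[0,0,0]},
  {"claw":0.2,"linear":[0,0,20],"turn":[0,0,0]},
  {"claw":0.2,"linear":[0,0,21],"turn":[0,0,0]},
  {"claw":0.2,"linear":[0,0,21.5],"turn":[0,0,0]},
], force=20)

```text
time_s: 23.15
ee_pos: [0.6622, 0.2026, 0.0798]
eef_rot: [3.14, 0.001, 2.265]
force: [0.2, -0.9, -4.3]
grip_width: 0.034
```

```bash
python3 - <<'E'
from h import *
avg(6)
E
```

```text
t 23.45 F [-0.507 -0.583 -2.881] std [0.33 0.55 0.46] pos [0.6622  0.20254 0.0799 ]
```

Not yet in contact; step down further.

play_rows([
  {"claw":0.2,"linear":[0,0,1],"turn":[0,0,0]},
  {"claw":0.2,"linear":[0,0,2],"turn":[0,0,0]},
  {"claw":0.2,"linear":[0,0,2],"turn":[0,0,0]},
])

```text
time_s: 23.82
ee_pos: [0.6624, 0.2026, 0.079]
eef_rot: [3.139, 0.001, 2.265]
force: [-4.6, -1.3, 5.6]
grip_width: 0.0338
```

```bash
python3 - <<'E'
from h import *
avg(6)
E
```

```text
t 24.125 F [-3.858 -1.369  5.386] std [0.29 0.52 0.39] pos [0.66241 0.20261 0.07897]
```

play_rows([
  {"claw":0.34,"linear":[0,0,-0.5],"turn":[0,0,0]},
  {"claw":0.38,"linear":[0,0,-0.5],"turn":[0,0,0]},
  {"claw":0.44,"linear":[0,0,-0.5],"turn":[0,0,0]},
  {"claw":0.52,"linear":[0,0,-0.5],"turn":[0,0,0]},
  {"claw":0.52,"linear":[0,0,-0.5],"turn":[0,0,0]},
  {"claw":0.52,"linear":[0,0,-10],"turn":[0,0,0]},
  {"claw":0.52,"linear":[0,0,-30],"turn":[0,0,0]},
  {"claw":0.52,"linear":[0,0,-60],"turn":[0,0,0]},
], force=5)

```text
time_s: 25.12
ee_pos: [0.6621, 0.2025, 0.1406]
eef_rot: [3.139, 0.001, 2.265]
force: [0.2, -0.0, 1.6]
grip_width: 0.0485
```

play_rows([
  {"claw":0.52,"linear":[-15,0,-40],"turn":[0,0,0]},
  {"claw":0.52,"linear":[-30,0,-80],"turn":[0,0,0]},
  {"claw":0.52,"linear":[-40,0,-90],"turn":[0,0,0]},
  {"claw":0.52,"linear":[-40,0,-90],"turn":[0,0,0]},
])

```text
time_s: 25.62
ee_pos: [0.6877, 0.1713, 0.2309]
eef_rot: [3.138, 0.002, 2.264]
force: [-0.2, -0.7, -0.6]
grip_width: 0.0492
```

```bash
python3 - <<'E'
from h import *
avg(4)
T=toolT();np.save('T15.npy',T);im=snap('wrist','wrist15.png')
im2=snap('side','side15.png');print(T[:3,3])
cv2.imwrite('pics/w15a.png',cv2.resize(im[80:260,240:420],None,fx=3.3,fy=3.3,interpolation=cv2.INTER_CUBIC))
cv2.imwrite('pics/s15a.png',cv2.resize(im2[120:310,230:470],None,fx=3,fy=3,interpolation=cv2.INTER_CUBIC))
E
```

```text
t 25.825 F [-0.509 -0.653 -0.349] std [0.33 0.32 0.69] pos [0.68693 0.17196 0.22917]
[0.68686154 0.17213914 0.22910998]
```

View pics/w15a.png

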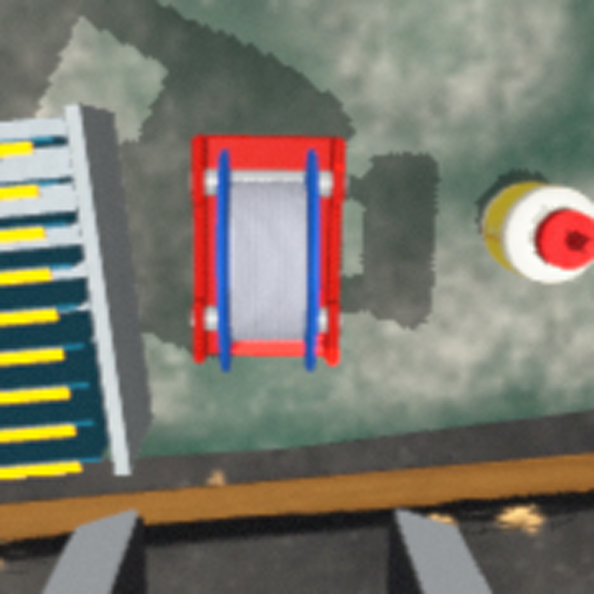

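View pics/s15a.png

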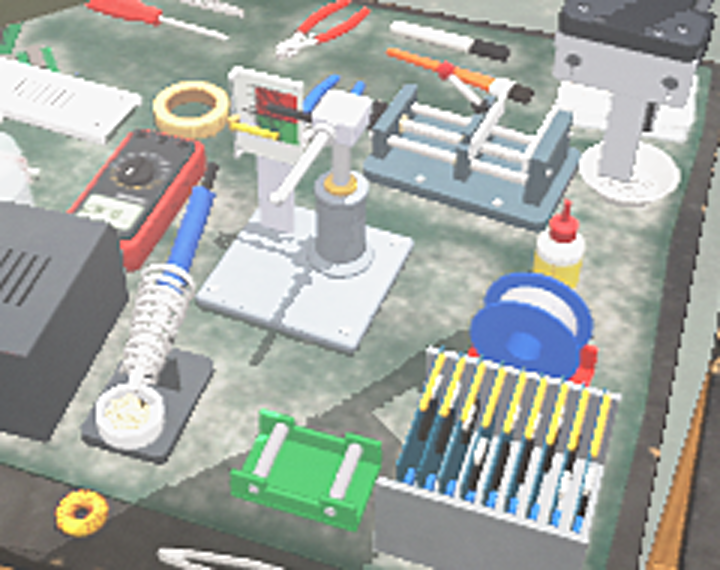

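```bash
python3 - <<'E'
from h import *
np.set_printoptions(precision=4,suppress=True)
p=np.array([.5404,.4162,.1473])
def yel(im):
    h=cv2.cvtColor(im,cv2.COLOR_BGR2HSV); m=cv2.inRange(h,(22,120,100),(34,255,255));m[:, :303]=0;m[:,330:]=0;m[:140]=0;m[185:]=0
    x=np.argwhere(m);return x.mean(0)[::-1],len(x)
a,b=yel(cv2.imread('pics/side0.png')),yel(cv2.imread('pics/side15.png'));print(a,b)
f=lambda z:spix('side',p-[0,0,z])[1]-spix('side',p)[1]
print([(z,f(z)) for z in (.015,.02,.025,.03)], b[0][1]-a[0][1])
# reel vs stand
T=np.load('T15.npy');D=lambda x,y:(x/3.3+240-.35,y/3.3+80-.35)
for A,B in (((224,152),(226,370)),((312,152),(313,370))):
    o,d1=ray('wrist',D(*A),T);_,d2=ray('wrist',D(*B),T);d=d1/np.linalg.norm(d1)+d2/np.linalg.norm(d2);print(o+d*(.056-o[2])/d[2])
E
```

```text
(array([313.3429, 155.5143]), 35) (array([314.6364, 163.2121]), 33)
[(0.015, np.float64(5.362552296678018)), (0.02, np.float64(7.123804476293458)), (0.025, np.float64(8.872164355444255)), (0.03, np.float64(10.607772974664613))] 7.697835497835513
[0.6493 0.1921 0.056 ]
[0.6738 0.2126 0.056 ]
```

```bash
python3 -c "
from h import *
print(hand_in(), get_obs()['time_s'])"
```

```text
the job is handed in; nothing more can be done
the job is handed in; nothing more can be done
```

The solder reel is weighed, sits on the red stand as a reel to replace, and the job is handed in. No verdict came back, so the figures below are my own readings.

**Weighing:** I hung the reel by its bore on the hook and lowered it until the hand carried only about 0.1 N, then let go. About 2 s later, in the wrist picture, the yellow pointer still sat against the black one and two pictures taken apart matched. I judged how close the pointers were by eye and did not measure the gap.

**Reading:** The drag pointer moved about 21 mm in the wrist view and about 21.6 mm in the side view. The force reading of roughly 3.1 N gives about 20–21 mm. All three fall in the red zone, below the 25 mm line.

**Last checks:**
- **Reel position:** it lies on the red stand's rollers at (0.6616, 0.2024), against a measured stand centre of (0.6615, 0.2025).
- **Scale:** the hook is empty and back at its start position.
- **Arm:** it is clear of everything.
- **Other things on the bench:** I saw no change in the bottle, multimeter or choke; the tweezers and heat sink were not fully in the last view.

**Weak points:**
- **Force readings:** single readings were noisy (about 0.5 N), so I averaged 10 to 40 before letting go. A few single readings before hanging suggested up to 3.7 N (about 25 mm), which the averages and the pointer did not bear out.
- **Touchdown on the stand:** the reel touched down about 1 mm earlier than I had aimed for. The hand briefly pressed about 5 N on the stand before release.

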